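# Finish the blind thread in a specimen-mount foot

## Robot

A 6-joint arm with a two-finger parallel gripper is mounted at the origin on the work surface. World frame = base frame: x ahead of the robot, y to its left, z up, the work surface at z = 0. Lengths are in m, angles in rad, forces in N, time in s.
With the tool pointing down it reaches from about 0.375 to 0.9 m from the base axis. Payload 3.1 kg.
Tool frame: the origin (TCP) lies midway between the tips of the shut fingers; the grasp point (between the pads) lies 19 mm behind it; z points along the fingers, x is the direction in which the jaws open and shut, and the axes are right-handed (so a half turn about z gives the same grasp; the last joint's range is limited). The gripper opens to 87 mm and grips with 3 to 60 N. Pads are 19 mm wide; open, the fingers measure 117 mm over their backs; the gripper's body (75 mm by 190 mm) begins 51 mm behind the grasp point.
Start: joints at [0.957, 0.527, 1.433, -0, 1.181, -0.178], TCP at [0.264, 0.567, 0.223] pointing down, gripper open.
Joint ranges: [-3.08, 3.08], [-0.75, 2.2], [0.22, 2.44], [-1.43, 4.57], [0, 2.65], [-2.85, 2.85]. Speed limits (rad/s): [2.79, 2.79, 3.14, 3.14, 3.14, 3.14].

## Interface

Orientations are given as a unit quaternion [x, y, z, w].
In Python, from rig import * gives the robot as it stands.
- The arm moves only by the tool drive_tool, never from a script. Its argument "plan" is a list of rows, each an object with "offset": the shift along the tool's x, y, z in cm, a list of three; "delta_rot": the turn, a rotation vector about the tool's x, y, z in degrees, a list of three; "jaw": the finger opening in cm, from 0 to 8.7. In form: [{"offset": [dx, dy, dz], "delta_rot": [wx, wy, wz], "jaw": jaw}, ...]. A call has exactly 8 rows; each row is the pose to reach, as a shift and turn from the pose commanded when the call began, along the tool's axes at that moment; what a row does not reach only later rows make up. A row lasts 1/12 s, in which the tool goes at most 41.7 mm and 7.16 degrees, less where a joint would pass 70% of its speed; a pose out of reach is approached as far as the arm can. A call with a gripper value outside its range is refused whole. The fingers move at their own pace and stop on an object; "squeeze" is the grip in N (left out, the last holds). Time passes only in rows, so rows that repeat a pose let the fingers close, or fill a call up. It gives the time, the measured TCP pose, the force and the opening at its end, in the units of the state.
- get_obs(): the state, without advancing time (a new reading comes with each control period).
- camera(name): name is "scene" or "top" or "wrist"; returns the picture (420x560x3 uint8, red, green, blue); there is no depth.
- calibration(name): a dict with "K" (3x3 intrinsics, pixels), "distortion" ([k1, k2, p1, p2, k3] as OpenCV has them; the pictures are not rectified), "pose" (4x4, takes a point from camera to world coordinates); the wrist camera has in their place "tool_from_camera" (4x4, takes a point from camera to tool coordinates, whose origin is the TCP and whose axes are the tool frame's). Camera axes: x right, y down, z forward; pixel columns grow to the right and rows downward; lengths in m; the calibration is good to about 2 mm. A picture is of the moment at which its call begins: read the wrist's pose just before it. calibration takes no time and is no camera call.
- hand_in(): hands the job in, once; it reports no verdict.
The state is a dict: "time": time; "q": joint angles; "joint_velocities": joint speeds; "joint_torque": joint torques, N m; "position": TCP position; "tool_rot": TCP orientation; "ft_force": force on the tool from outside, world axes, zero at the start; "moment": the same for the moment, N m; "grip_width": finger opening in m.
Only numpy, scipy, OpenCV 4.12 (cv2) and the standard library are available. Lean on these libraries where they do the work, as an engineer would, in place of code of your own. Each camera call takes 0.05 s, during which the arm holds its last target.

## Task

Swing the clamp lever of the tapping fixture clockwise until it is fully home, so that the mount foot is clamped. Then finish its thread with the crank on top: half a turn clockwise (seen from above), a quarter turn back, another half forward, a quarter back, and then forward again until you feel the tap bottom in its blind hole, which comes a little before that third half turn is complete; never force it, or the tap snaps. Leave the tap at the bottom, the lever home and the other things on the table where they are, and let go.

Things in the scene. Friction and masses are not known exactly. Their poses are not given: they have to be found in the camera images.
- fixture: Grey tapping fixture, fixed. Origin on the vertical spindle axis at table height; own -x (front) points from spindle to clamp lever. Base 290 x 140 x 16 mm, 190 mm of it in front of the axis. Column 166 mm high 58 to 98 mm behind the axis; its arm holds the spindle bearing (40 mm wide, top 168 mm high). Below it an aluminium mount foot (68 mm disc, boss top 56 mm high) between jaws, the tap in it.
- spindle_axis (a point): Fixed point on the vertical spindle axis, 230 mm above the table: centre of the circle, radius 55 mm, on which the crank knob runs. In the fixture frame the crank points to +x when joints tap and twist both read 0, and turns clockwise seen from above as they grow (direction angle = -(tap + twist)).
- crank_knob (a point): Middle of the crank's black upright knob, on its centre line, 230 mm above the table. The knob is round, 24 mm across, 48 mm high (201 to 249 mm above the table), spins freely on its pin and stands 55 mm from the spindle axis on a flat steel crank arm (top about 200 mm high). It sinks 2 mm per turn forward. Turning takes about 4 N at the knob.
- tap (a joint): Angle of the tap, rad, growing clockwise from above (forward, deeper); 3.14 is half a turn. Starts at 0 to 0.6. Friction of about 0.22 N m holds it where it is left; it sinks 2 mm per turn. It bottoms hard in the blind hole some 2 to 3 rad into the third half turn forward, at a point that is not given and must be felt.
- twist (a joint): Elastic twist of the tap under the crank's load, rad: crank angle minus tap angle, same sense, 10 N m per rad (about 0.022 while turning forward, -0.022 turning back; 10 N at the knob gives 0.055). The tap snaps if it passes 0.1 (18 N at the knob) either way.
- lever_pivot (a point): Fixed point on the clamp lever's vertical pivot, 70 mm above the table, 90 mm in front of the spindle axis.
- lever_post (a point): Centre line of the round black post at the end of the clamp lever, 76 mm above the table. Post 18 mm across, its top 93 mm above the table, 85 mm from the pivot; the flat steel lever below it is 12 mm wide, its top 54 mm high. In the fixture frame the lever points to -x at joint 0 and swings clockwise from above, towards +y.
- lever (a joint): Clamp lever angle, rad, clockwise from above; starts open at 0 to 0.3, is fully home against its stop at 1.45. About 2.5 N at the post moves it; it stays where it is left.
- tray_a: White card tray 100 x 80 x 22 mm with a brown rock, bystander. Origin under its centre.
- tray_b: White card tray 120 x 90 x 22 mm with a grey rock, bystander. Origin under its centre.
- jar: Closed jar, 56 mm across, 70 mm high, bystander. Origin under its centre.
- foot_a: Spare aluminium mount foot beside the fixture: disc 68 mm across and 14 mm high with a 30 mm boss, 40 mm high in all, bystander. Origin under its centre.
- foot_b: A second spare mount foot, same shape, on the other side of the fixture, bystander.
- brush: Brush lying on the table, 150 mm long, bystander.
- lens_case: Black hand-lens case 60 x 40 x 20 mm beside the fixture, bystander. Origin under its centre.

How it is judged:
By the outcome, as a careful person would: the job done as asked, in the order asked, and still so for the second after the job is handed in, with the robot touching nothing.
It also fails if it takes over 70 s, if anything falls off the work surface, if the arm or the gripper's body presses on something with over 40 N, if the wrist force passes 120 N, or if a joint passes its speed limit or range.

## Working session

There is one attempt and no reset: what is moved stays moved. The work goes in short steps, Python scripts to look and compute and a tool call to move; the robot and the scene stay as the last step left them, time stands still between calls to the robot, and variables do not carry over. Pictures are saved under pics/ and viewed, and the job is handed in when it is done.

Besides the shell and the picture viewer there is one more tool, called after "Call:" in YAML: its name, and indented under it one key for each argument. drive_tool: Moves the arm, as the interface text tells. Its arguments: {"type":"object","properties":{"plan":{"type":"array","items":{"type":"object","properties":{"offset":{"type":"array","items":{"type":"number"}},"delta_rot":{"type":"array","items":{"type":"number"}},"jaw":{"type":"number"}}}},"squeeze":{"type":"number"}},"required":["plan"]}

```bash
ls; mkdir -p pics
python3 - <<'E'
from rig import *
import cv2
o=get_obs();print(o)
for n in ["scene","top","wrist"]:
    im=camera(n);cv2.imwrite(f"pics/{n}0.png",im[:,:,::-1]);print(n,calibration(n))
E
```

```text
pics
{'time': 0.0, 'q': array([ 9.56465369e-01,  5.28484487e-01,  1.43390301e+00, -3.92482737e-05,
        1.18142050e+00, -1.78502067e-01]), 'joint_velocities': array([ 0.00078259,  0.00099102, -0.00017322, -0.00036643,  0.00037057,
        0.00160355]), 'joint_torque': array([ 8.26473879e-04, -4.40050292e+01, -1.76597178e+01,  6.34914148e-02,
        5.83246630e-02, -1.48025256e-04]), 'position': array([0.26339988, 0.56596428, 0.22156018]), 'tool_rot': array([ 8.43251642e-01,  5.37517851e-01, -1.01803907e-03,  4.36870615e-04]), 'ft_force': array([-0.31088695,  0.32530417, -0.48986179]), 'moment': array([ 0.07721392,  0.01639121, -0.02430489]), 'grip_width': 0.08728074520301608}
scene {'K': array([[428.17906601,   0.        , 281.17169684],
       [  0.        , 428.17906601, 202.57653909],
       [  0.        ,   0.        ,   1.        ]]), 'distortion': array([0.04511574, 0.        , 0.        , 0.        , 0.        ]), 'pose': array([[-0.52043984,  0.50045104, -0.69187508,  1.3968158 ],
       [ 0.8538204 ,  0.31593749, -0.41373206,  0.49042887],
       [ 0.01153664, -0.8060597
[... 511 characters left out ...]
30365,  1.4137438 ],
       [ 0.        ,  0.        ,  0.        ,  1.        ]])}
wrist {'K': array([[296.98973586,   0.        , 283.6678232 ],
       [  0.        , 296.98973586, 210.18212711],
       [  0.        ,   0.        ,   1.        ]]), 'distortion': array([-0.03221776,  0.        ,  0.        ,  0.        ,  0.        ]), 'tool_from_camera': array([[ 9.99999294e-01,  9.81581083e-04,  6.69955998e-04,
         4.30818466e-04],
       [-1.13684673e-03,  9.54379404e-01,  2.98594477e-01,
        -8.26426205e-02],
       [-3.46297516e-04, -2.98595028e-01,  9.54379846e-01,
        -1.62521766e-01],
       [ 0.00000000e+00,  0.00000000e+00,  0.00000000e+00,
         1.00000000e+00]])}
```

View pics/scene0.png

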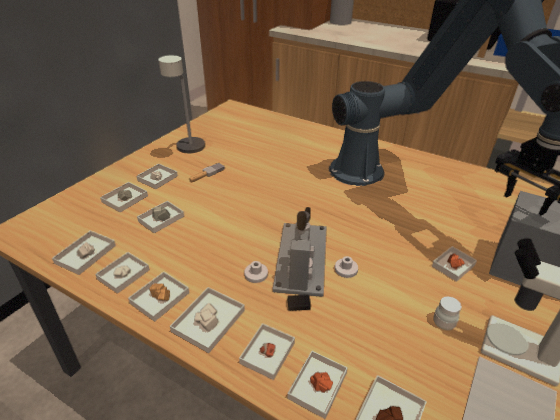

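View pics/top0.png

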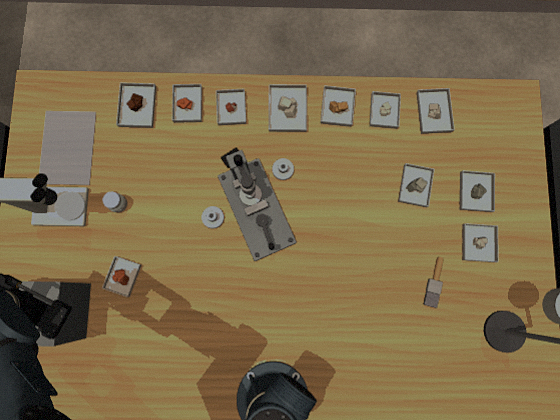

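View pics/wrist0.png

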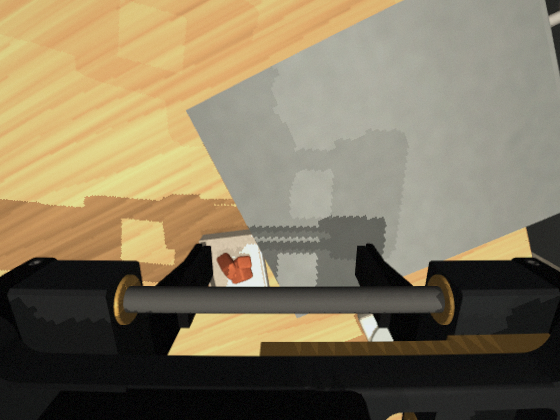

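Run:
```python
import cv2
t=cv2.imread("pics/top0.png")[130:280,180:330];cv2.imwrite("pics/tc.png",cv2.resize(t,(600,600),interpolation=cv2.INTER_CUBIC))
t=cv2.imread("pics/scene0.png")[195:325,230:370];cv2.imwrite("pics/sc.png",cv2.resize(t,(630,585),interpolation=cv2.INTER_CUBIC))
```

```text
(no output)
```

View pics/tc.png

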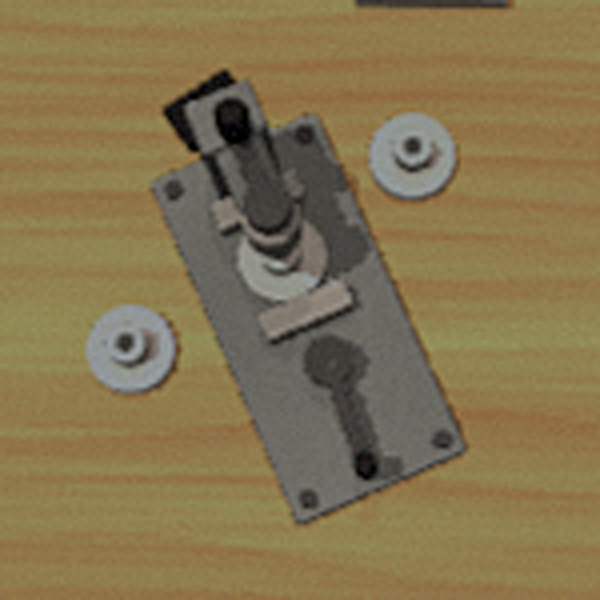

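View pics/sc.png

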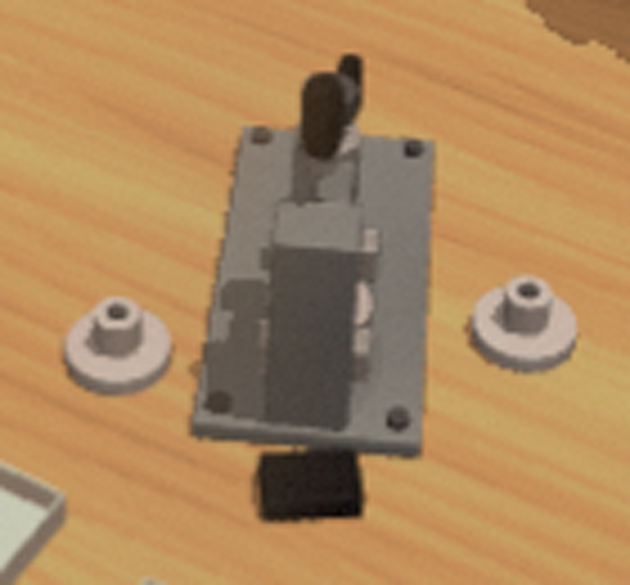

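```bash
cat > h.py <<'E'
import numpy as np,cv2
from rig import *
def ray(n,uv):
    c=calibration(n);p=cv2.undistortPoints(np.array([[uv]],float),c["K"],c["distortion"])[0,0]
    T=c["pose"];return T[:3,3],T[:3,:3]@np.array([p[0],p[1],1])
def onz(n,uv,z):
    o,d=ray(n,uv);return o+d*(z-o[2])/d[2]
E
python3 - <<'E'
from h import *
cr=lambda u,v:(180+(u+.5)/4-.5,130+(v+.5)/4-.5)
P=[onz("top",cr(*p),.016) for p in [(152,183),(318,113),(466,450),(300,523)]]
sc=lambda u,v:(230+(u+.5)/4.5-.5,195+(v+.5)/4.5-.5)
S=[onz("scene",sc(*p),.016) for p in [(418,450-5),(193,432),(245,128),(436,143)]]
# order: back-left? print
for nm,Q in (("top",P),("scene",S)):
    print(nm,[q[:2].round(4) for q in Q],[np.linalg.norm(Q[i]-Q[(i+1)%4]).round(4) for i in range(4)])
bl,br,fr,fl=[p[:2] for p in P]
ax=((bl+br)/2-(fl+fr)/2);ax/=np.linalg.norm(ax);c=(bl+br+fr+fl)/4
yaw=np.arctan2(ax[1],ax[0]);org=c+ax*.045
print("org",org,"yaw",yaw,np.degrees(yaw))
ay=np.array([-ax[1],ax[0]])
k=onz("top",cr(233,108),.245)[:2]; k2=onz("scene",sc(322,85),.245)[:2]
p=onz("top",cr(366,458),.09)[:2];p2=onz("scene",sc(350,62),.09)[:2]
for nm,a,b in (("knob",k,org),("knobS",k2,org),("post",p,org-ax*.09),("postS",p2,org-ax*.09)):
    d=a-b;print(nm,a,np.linalg.norm(d),np.degrees(np.arctan2(d@ay,d@ax)))
E
```

```text
top [array([0.6523, 0.184 ]), array([0.7108, 0.0571]), array([ 0.4493, -0.0612]), array([0.3922, 0.0627])] [np.float64(0.1398), np.float64(0.287), np.float64(0.1364), np.float64(0.287)]
scene [array([0.6577, 0.1829]), array([0.7208, 0.0627]), array([ 0.4541, -0.0612]), array([0.3953, 0.0645])] [np.float64(0.1358), np.float64(0.294), np.float64(0.1387), np.float64(0.2879)]
org [0.59203275 0.07945685] yaw 0.43061457741507037 24.67239788269299
knob [0.64616292 0.10162233] 0.05849259575270577 -2.404039716373664
knobS [0.64275788 0.09828266] 0.05410590782945218 -4.310803000112271
post [0.43452768 0.01297916] 0.08105206828959732 176.22358347505627
postS [0.43114281 0.00933985] 0.08554046128153069 177.69240925051966
```

```bash
cat >> h.py <<'E'
import json
def axes(yaw):
    c,s=np.cos(yaw),np.sin(yaw);return np.array([[c,s,0],[s,-c,0],[0,0,-1.]])  # rows: tool x,y,z in world
def rows(p0,yaw0,targets):
    """offset cm and dyaw(tool z deg) for list of (pos,yawdeg) from commanded p0,yaw0deg"""
    A=axes(np.radians(yaw0));out=[]
    for p,y in targets:
        print(np.round(A@(np.array(p)-np.array(p0))*100,1).tolist(),round(yaw0-y,1))
def st():
    o=get_obs();R=o["tool_rot"];x,y=R[0],R[1]
    print("t",round(o["time"],2),"pos",o["position"].round(4),"yaw",round(np.degrees(np.arctan2(2*(x*y),x*x-y*y)),2),"F",o["ft_force"].round(2),"M",o["moment"].round(2),"w",round(o["grip_width"],4),"q",o["q"].round(2))
E
python3 - <<'E'
from h import *
st()
p0=np.array([.264,.567,.223]);p1=np.array([.433,.011,.20])
a=np.linspace(0,1,16)[1:]
rows(p0,65.0,[(p0+(p1-p0)*f,65+40*f) for f in (np.arange(1,17)/16)])
E
```

```text
t 0.15 pos [0.2635 0.5661 0.2218] yaw 65.03 F [-0.54  0.35  0.54] M [ 0.05 -0.06 -0.02] w 0.0873 q [ 0.96  0.53  1.43  0.    1.18 -0.18]
[-2.7, 2.4, 0.1] -2.5
[-5.4, 4.9, 0.3] -5.0
[-8.1, 7.3, 0.4] -7.5
[-10.8, 9.7, 0.6] -10.0
[-13.5, 12.1, 0.7] -12.5
[-16.2, 14.6, 0.9] -15.0
[-18.9, 17.0, 1.0] -17.5
[-21.6, 19.4, 1.1] -20.0
[-24.3, 21.8, 1.3] -22.5
[-27.0, 24.3, 1.4] -25.0
[-29.7, 26.7, 1.6] -27.5
[-32.4, 29.1, 1.7] -30.0
[-35.1, 31.5, 1.9] -32.5
[-37.8, 34.0, 2.0] -35.0
[-40.5, 36.4, 2.2] -37.5
[-43.2, 38.8, 2.3] -40.0
```

Call:
drive_tool:
  plan:
    - {"offset": [-2.0,1.8,0.1],"delta_rot": [0,0,-3],"jaw": 6}
    - {"offset": [-4.7,4.2,0.2],"delta_rot": [0,0,-8],"jaw": 6}
    - {"offset": [-7.6,6.8,0.4],"delta_rot": [0,0,-13],"jaw": 6}
    - {"offset": [-10.4,9.3,0.6],"delta_rot": [0,0,-18],"jaw": 6}
    - {"offset": [-13.2,11.9,0.7],"delta_rot": [0,0,-23],"jaw": 6}
    - {"offset": [-16.0,14.4,0.9],"delta_rot": [0,0,-28],"jaw": 6}
    - {"offset": [-18.8,16.9,1.0],"delta_rot": [0,0,-33],"jaw": 6}
    - {"offset": [-21.6,19.4,1.1],"delta_rot": [0,0,-38],"jaw": 6}

```text
time: 0.82
position: [0.3484, 0.2872, 0.2114]
tool_rot: [0.62, 0.784, -0.0, -0.0]
ft_force: [0.5, -0.3, -0.4]
grip_width: 0.0601
```

Run:
```python
from h import *
st()
A=axes(np.radians(65.03));p0=np.array([.264,.567,.223])+A.T@np.array([-.216,.194,.011]);print(p0)
p1=np.array([.433,.011,.16])
rows(p0,103,[(p0+(p1-p0)*f,103+7*f) for f in (np.arange(1,9)/8)])
```

```text
t 0.82 pos [0.3484 0.2872 0.2114] yaw 103.31 F [ 0.49 -0.29 -0.38] M [0.04 0.03 0.03] w 0.0601 q [ 0.44  0.31  1.86 -0.    0.97 -1.36]
[0.34868358 0.28929388 0.212     ]
[-3.6, 0.2, 0.7] -0.9
[-7.3, 0.5, 1.3] -1.8
[-10.9, 0.7, 1.9] -2.6
[-14.5, 1.0, 2.6] -3.5
[-18.1, 1.2, 3.2] -4.4
[-21.8, 1.5, 3.9] -5.2
[-25.4, 1.7, 4.5] -6.1
[-29.0, 2.0, 5.2] -7.0
```

Call:
drive_tool:
  plan:
    - {"offset": [-3.6,0.2,0.7],"delta_rot": [0,0,-1],"jaw": 5}
    - {"offset": [-7.3,0.5,1.3],"delta_rot": [0,0,-2],"jaw": 5}
    - {"offset": [-11.2,0.7,1.9],"delta_rot": [0,0,-3],"jaw": 5}
    - {"offset": [-15.1,1.0,2.6],"delta_rot": [0,0,-4],"jaw": 5}
    - {"offset": [-19.0,1.3,3.2],"delta_rot": [0,0,-5],"jaw": 5}
    - {"offset": [-23.0,1.6,3.9],"delta_rot": [0,0,-6],"jaw": 5}
    - {"offset": [-26.5,1.8,4.5],"delta_rot": [0,0,-7],"jaw": 5}
    - {"offset": [-29.0,2.0,5.2],"delta_rot": [0,0,-7],"jaw": 5}

```text
time: 1.48
position: [0.4346, 0.0078, 0.1594]
tool_rot: [0.574, 0.819, 0.0, 0.001]
ft_force: [0.7, 0.4, 0.3]
grip_width: 0.0502
```

Run:
```python
from h import *
st()
im=camera("wrist");cv2.imwrite("pics/w1.png",im[:,:,::-1])
```

```text
t 1.48 pos [0.4346 0.0078 0.1594] yaw 109.94 F [0.68 0.36 0.3 ] M [0.04 0.06 0.03] w 0.0502 q [-0.24  0.38  1.96 -0.    0.8  -2.16]
```

View pics/w1.png

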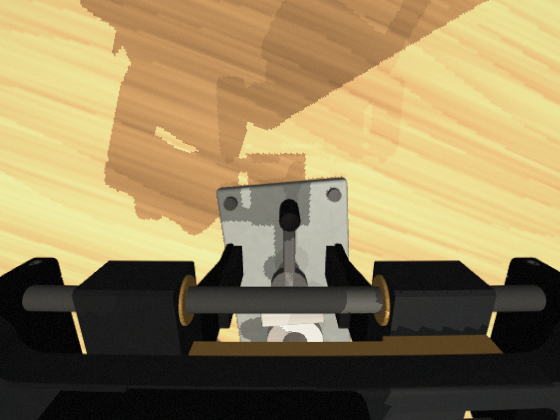

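```bash
cat >> h.py <<'E'
def wray(uv,o=None):
    from scipy.spatial.transform import Rotation as R
    o=o or get_obs();c=calibration("wrist");p=cv2.undistortPoints(np.array([[uv]],float),c["K"],c["distortion"])[0,0]
    T=np.eye(4);T[:3,:3]=R.from_quat(o["tool_rot"]).as_matrix();T[:3,3]=o["position"];T=T@c["tool_from_camera"]
    return T[:3,3],T[:3,:3]@np.array([p[0],p[1],1])
def wonz(uv,z,o=None):
    a,d=wray(uv,o);return a+d*(z-a[2])/d[2]
E
python3 - <<'E'
from h import *
for uv in [(288,216),(289,220),(289,224)]: print(wonz(uv,.093))
for uv in [(217,190),(347,180)]: print("corner",wonz(uv,.016))
for uv in [(288,206)]: print(wonz(uv,.054))
t=cv2.imread("pics/w1.png")[170:250,210:360];cv2.imwrite("pics/w1c.png",cv2.resize(t,(750,400),interpolation=cv2.INTER_CUBIC))
E
```

```text
[0.4297969  0.00658487 0.093     ]
[0.43273996 0.0085306  0.093     ]
[0.4359875  0.00972585 0.093     ]
corner [ 0.45228378 -0.06427019  0.016     ]
corner [0.39560671 0.06045272 0.016     ]
[0.4326928  0.00805219 0.054     ]
```

View pics/w1c.png

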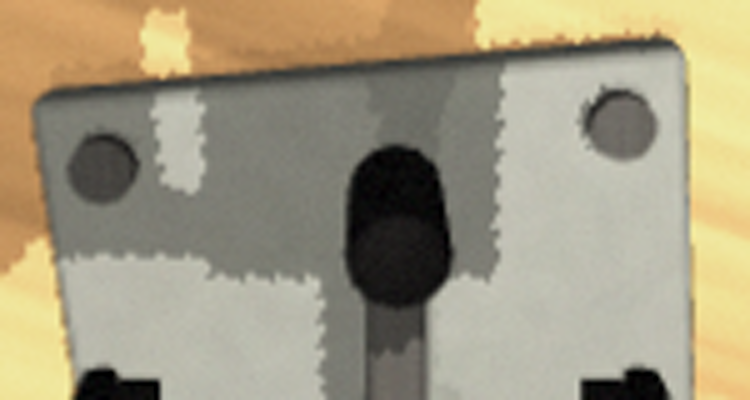

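Call:
drive_tool:
  plan:
    - {"offset": [0.1,0,2.5],"delta_rot": [0,0,0],"jaw": 5}
    - {"offset": [0.1,0,5.5],"delta_rot": [0,0,0],"jaw": 5}
    - {"offset": [0.1,0,8.3],"delta_rot": [0,0,0],"jaw": 4}
    - {"offset": [0.1,0,9.6],"delta_rot": [0,0,0],"jaw": 3}
    - {"offset": [0.1,0,9.6],"delta_rot": [0,0,0],"jaw": 2.4}
    - {"offset": [0.1,0,9.6],"delta_rot": [0,0,0],"jaw": 1.4}
    - {"offset": [0.1,0,9.6],"delta_rot": [0,0,0],"jaw": 1.4}
    - {"offset": [0.1,0,9.6],"delta_rot": [0,0,0],"jaw": 1.4}
  squeeze: 25

```text
time: 2.2
position: [0.4339, 0.0118, 0.0646]
tool_rot: [0.573, 0.819, 0.0, 0.001]
ft_force: [0.1, 2.6, 0.5]
grip_width: 0.0185
```

Run:
```python
from h import *
st()
im=camera("scene")[195:325,230:370];cv2.imwrite("pics/s2.png",cv2.resize(im[:,:,::-1],(630,585),interpolation=cv2.INTER_CUBIC))
```

```text
t 2.2 pos [0.4339 0.0118 0.0646] yaw 110.05 F [0.11 2.59 0.52] M [ 0.47  0.14 -0.03] w 0.0185 q [-0.23  0.58  2.04  0.    0.52 -2.15]
```

View pics/s2.png

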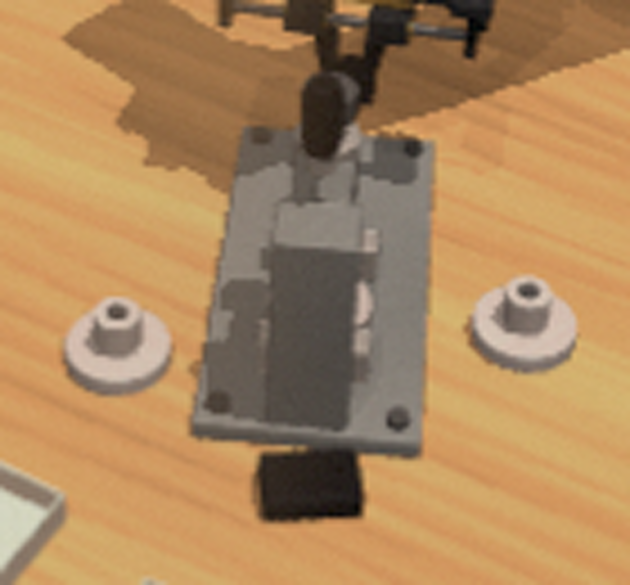

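Run:
```python
from h import *
A=axes(np.radians(103));c=np.array([.34868,.28929,.212])+A.T@np.array([-.29,.02,.052])
c=c+axes(np.radians(110)).T@np.array([.001,0,.096]);print("cmd",c)
piv=np.array([.5126,.0422]);p=np.array([.434,.0118]);r=p-piv;r*=.085/np.linalg.norm(r)
def arc(f):
    f=np.radians(f);R=np.array([[np.cos(f),np.sin(f)],[-np.sin(f),np.cos(f)]]);return np.r_[R@r-r,0]
y=110
rows(c*0,y,[(arc(f),y-f) for f in (2,6,11,16,21,26,31,36)])
b=arc(36);rows(b,y-36,[(arc(f),y-f) for f in (41,46,51,56,61,66,71,75)])
```

```text
cmd [0.43306119 0.01216139 0.064     ]
[0.3, -0.0, 0.0] 2
[0.9, 0.0, 0.0] 6
[1.6, 0.1, 0.0] 11
[2.3, 0.3, 0.0] 16
[3.1, 0.5, 0.0] 21
[3.7, 0.8, 0.0] 26
[4.4, 1.1, 0.0] 31
[5.0, 1.5, 0.0] 36
[0.7, 0.0, 0.0] 5
[1.5, 0.1, 0.0] 10
[2.2, 0.2, 0.0] 15
[2.9, 0.5, 0.0] 20
[3.6, 0.7, 0.0] 25
[4.3, 1.1, 0.0] 30
[4.9, 1.4, 0.0] 35
[5.4, 1.8, 0.0] 39
```

Call:
drive_tool:
  plan:
    - {"offset": [0.3,0,0],"delta_rot": [0,0,2],"jaw": 1.4}
    - {"offset": [0.9,0,0],"delta_rot": [0,0,6],"jaw": 1.4}
    - {"offset": [1.6,0.13,0],"delta_rot": [0,0,11],"jaw": 1.4}
    - {"offset": [2.35,0.3,0],"delta_rot": [0,0,16],"jaw": 1.4}
    - {"offset": [3.05,0.52,0],"delta_rot": [0,0,21],"jaw": 1.4}
    - {"offset": [3.7,0.8,0],"delta_rot": [0,0,26],"jaw": 1.4}
    - {"offset": [4.4,1.15,0],"delta_rot": [0,0,31],"jaw": 1.4}
    - {"offset": [5.0,1.55,0],"delta_rot": [0,0,36],"jaw": 1.4}

```text
time: 2.92
position: [0.4314, 0.064, 0.0646]
tool_rot: [0.8, 0.601, 0.001, 0.001]
ft_force: [0.7, -3.1, -1.4]
grip_width: 0.0166
```

Call:
drive_tool:
  plan:
    - {"offset": [0.7,0,0],"delta_rot": [0,0,5],"jaw": 1.4}
    - {"offset": [1.5,0.1,0],"delta_rot": [0,0,10],"jaw": 1.4}
    - {"offset": [2.2,0.25,0],"delta_rot": [0,0,15],"jaw": 1.4}
    - {"offset": [2.9,0.5,0],"delta_rot": [0,0,20],"jaw": 1.4}
    - {"offset": [3.6,0.75,0],"delta_rot": [0,0,25],"jaw": 1.4}
    - {"offset": [4.25,1.1,0],"delta_rot": [0,0,30],"jaw": 1.4}
    - {"offset": [4.9,1.4,0],"delta_rot": [0,0,35],"jaw": 1.4}
    - {"offset": [5.4,1.8,0],"delta_rot": [0,0,39],"jaw": 1.4}

```text
time: 3.58
position: [0.4639, 0.1103, 0.0646]
tool_rot: [0.954, 0.3, 0.001, 0.001]
ft_force: [1.1, -5.7, -0.7]
grip_width: 0.0171
```

Run:
```python
from h import *
st()
piv=np.array([.5126,.0422]);d=get_obs()["position"][:2]-piv;a=np.degrees(np.arctan2(d[1],d[0]));print(np.linalg.norm(d),a,204.5-a)
```

```text
t 3.58 pos [0.4639 0.1103 0.0646] yaw 34.9 F [ 1.11 -5.69 -0.71] M [-1.21  0.02 -0.1 ] w 0.0171 q [-0.    0.61  1.93 -0.    0.6  -0.61]
0.08373277887488483 125.53367583434289 78.96632416565711
```

Call:
drive_tool:
  plan:
    - {"offset": [0.2,0,0],"delta_rot": [0,0,1],"jaw": 1.4}
    - {"offset": [0.35,0,0],"delta_rot": [0,0,2],"jaw": 1.4}
    - {"offset": [0.5,0,0],"delta_rot": [0,0,3],"jaw": 1.4}
    - {"offset": [0.6,0,0],"delta_rot": [0,0,4],"jaw": 1.4}
    - {"offset": [0.7,0,0],"delta_rot": [0,0,4],"jaw": 1.4}
    - {"offset": [0.75,0,0],"delta_rot": [0,0,4],"jaw": 1.4}
    - {"offset": [0.8,0,0],"delta_rot": [0,0,4],"jaw": 1.4}
    - {"offset": [0.8,0,0],"delta_rot": [0,0,4],"jaw": 1.4}

```text
time: 4.25
position: [0.4681, 0.1132, 0.0645]
tool_rot: [0.963, 0.269, -0.001, 0.002]
ft_force: [-2.8, -12.2, 2.4]
grip_width: 0.0172
```

Run:
```python
from h import *
st()
piv=np.array([.5126,.0422]);d=get_obs()["position"][:2]-piv;a=np.degrees(np.arctan2(d[1],d[0]));print(np.linalg.norm(d),a,204.5-a)
im=camera("wrist");cv2.imwrite("pics/w3.png",im[:,:,::-1])
im=camera("top")[130:280,180:330];cv2.imwrite("pics/t3.png",cv2.resize(im[:,:,::-1],(600,600),interpolation=cv2.INTER_CUBIC))
```

```text
t 4.25 pos [0.4681 0.1132 0.0645] yaw 31.24 F [ -2.84 -12.17   2.38] M [-2.17  0.45 -0.03] w 0.0172 q [ 0.01  0.61  1.92 -0.01  0.62 -0.53]
0.08382222189665264 122.08534400984921 82.41465599015079
```

View pics/w3.png

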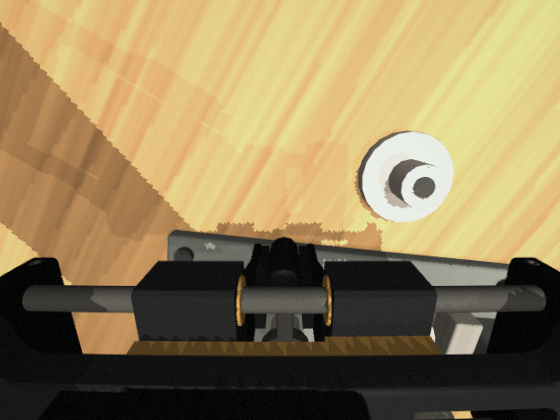

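View pics/t3.png

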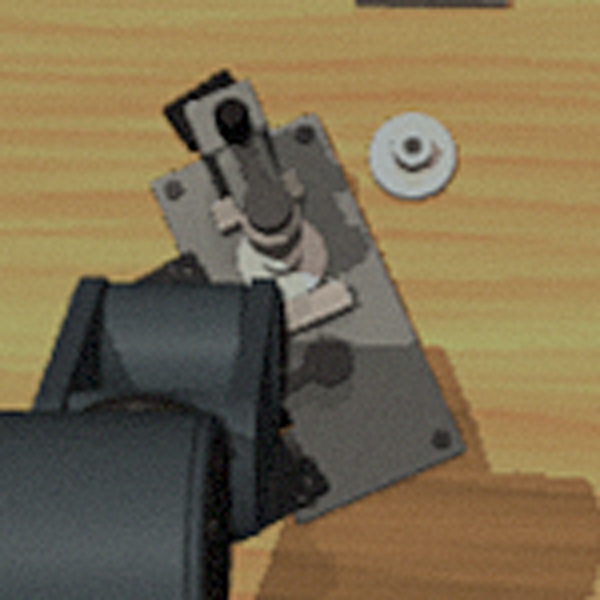

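Call:
drive_tool:
  plan:
    - {"offset": [0.1,0.1,0],"delta_rot": [0,0,0],"jaw": 1.4}
    - {"offset": [0.2,0.25,0],"delta_rot": [0,0,0],"jaw": 1.4}
    - {"offset": [0.3,0.3,0],"delta_rot": [0,0,0],"jaw": 1.4}
    - {"offset": [0.4,0.3,0],"delta_rot": [0,0,0],"jaw": 1.4}
    - {"offset": [0.4,0.3,0],"delta_rot": [0,0,0],"jaw": 1.4}
    - {"offset": [0.4,0.3,0],"delta_rot": [0,0,0],"jaw": 1.4}
    - {"offset": [0.4,0.3,0],"delta_rot": [0,0,0],"jaw": 1.4}
    - {"offset": [0.4,0.3,0],"delta_rot": [0,0,0],"jaw": 1.4}

```text
time: 5.02
position: [0.4681, 0.1132, 0.0644]
tool_rot: [0.963, 0.269, -0.006, 0.0]
ft_force: [-8.9, -9.6, 10.5]
grip_width: 0.0174
```

Run:
```python
from h import *
st()
piv=np.array([.5126,.0422]);d=get_obs()["position"][:2]-piv;a=np.degrees(np.arctan2(d[1],d[0]));print(np.linalg.norm(d),a,204.5-a)
f=get_obs()["ft_force"][:2];print(axes(np.radians(31.2))[:2,:2]@f)
```

```text
t 5.02 pos [0.4681 0.1132 0.0644] yaw 31.23 F [-8.94 -9.57 10.49] M [-1.72  1.4   0.02] w 0.0174 q [ 0.01  0.61  1.91 -0.01  0.63 -0.53]
0.08380334586447591 122.06238990544396 82.43761009455604
[-12.61031277   3.5563745 ]
```

Call:
drive_tool:
  plan:
    - {"offset": [0.4,0.2,0],"delta_rot": [0,0,0],"jaw": 3.6}
    - {"offset": [0.2,0.2,0],"delta_rot": [0,0,0],"jaw": 3.6}
    - {"offset": [0.1,0.2,0],"delta_rot": [0,0,0],"jaw": 3.6}
    - {"offset": [0,0.2,-1],"delta_rot": [0,0,0],"jaw": 3.6}
    - {"offset": [0,0.2,-3],"delta_rot": [0,0,0],"jaw": 3.6}
    - {"offset": [0,0.2,-6.5],"delta_rot": [0,0,0],"jaw": 4}
    - {"offset": [0,0.2,-10.5],"delta_rot": [0,0,0],"jaw": 5}
    - {"offset": [0,0.2,-14.5],"delta_rot": [0,0,0],"jaw": 5}

```text
time: 5.68
position: [0.4754, 0.1136, 0.2112]
tool_rot: [0.963, 0.268, 0.001, 0.0]
ft_force: [2.0, -0.2, -0.8]
grip_width: 0.0457
```

Run:
```python
from h import *
st()
c=np.array([0.43306,0.01216,0.064])
for y,o in ((110,(.05,.0155,0)),(74,(.054,.018,0)),(35,(.008,0,0)),(31,(.004,.003,0)),(31,(0,.002,-.145))): c=c+axes(np.radians(y)).T@np.array(o)
print("cmd",c)
k=np.array([.644,.1005,.29])
rows(c,31,[(k,31)])
```

```text
t 5.68 pos [0.4754 0.1136 0.2112] yaw 31.06 F [ 2.04 -0.21 -0.81] M [-0.03 -0.05 -0.03] w 0.0457 q [ 0.01  0.36  1.78  0.    1.   -0.54]
cmd [0.47526843 0.11375553 0.209     ]
[13.8, 9.8, -8.1] 0
```

Call:
drive_tool:
  plan:
    - {"offset": [0,0,-3],"delta_rot": [0,0,0],"jaw": 5}
    - {"offset": [1,0.7,-6.5],"delta_rot": [0,0,0],"jaw": 5}
    - {"offset": [3.5,2.5,-8.5],"delta_rot": [0,0,0],"jaw": 5}
    - {"offset": [6.2,4.4,-8.6],"delta_rot": [0,0,0],"jaw": 5}
    - {"offset": [9,6.4,-8.6],"delta_rot": [0,0,0],"jaw": 5}
    - {"offset": [11.5,8.2,-8.6],"delta_rot": [0,0,0],"jaw": 5}
    - {"offset": [13,9.3,-8.6],"delta_rot": [0,0,0],"jaw": 5}
    - {"offset": [13.8,9.8,-8.6],"delta_rot": [0,0,0],"jaw": 5}

```text
time: 6.35
position: [0.6472, 0.1001, 0.296]
tool_rot: [0.964, 0.267, 0.002, 0.001]
ft_force: [-0.3, -0.3, -0.6]
grip_width: 0.0502
```

Run:
```python
from h import *
st()
im=camera("wrist");cv2.imwrite("pics/w4.png",im[:,:,::-1])
```

```text
t 6.35 pos [0.6472 0.1001 0.296 ] yaw 31.02 F [-0.29 -0.29 -0.58] M [-0.05  0.02  0.01] w 0.0502 q [-0.02  0.5   1.27 -0.    1.37 -0.56]
```

View pics/w4.png

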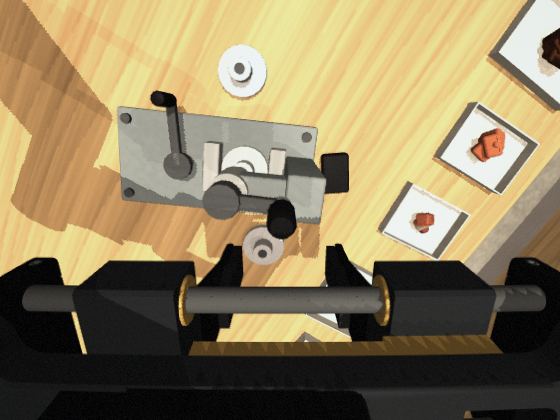

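Run:
```python
from h import *
t=cv2.imread("pics/w4.png")[80:250,110:330];cv2.imwrite("pics/w4c.png",cv2.resize(t,None,fx=3.5,fy=3.5,interpolation=cv2.INTER_CUBIC))
for uv in [(281,224)]: print("knob",wonz(uv,.249))
for uv in [(222,202)]: print("hub",wonz(uv,.200))
print("post",wonz((157,98),.093),"piv",wonz((178,163),.06))
for uv in [(119,107),(318,128),(124,200)]: print("corner",wonz(uv,.016))
```

```text
knob [0.64333155 0.10492608 0.249     ]
hub [0.59589231 0.08011494 0.2       ]
post [0.46918445 0.11479732 0.093     ] piv [0.5153052  0.04860197 0.06      ]
corner [0.39864743 0.06420636 0.016     ]
corner [0.656879   0.18470447 0.016     ]
corner [ 0.45725914 -0.06052701  0.016     ]
```

View pics/w4c.png

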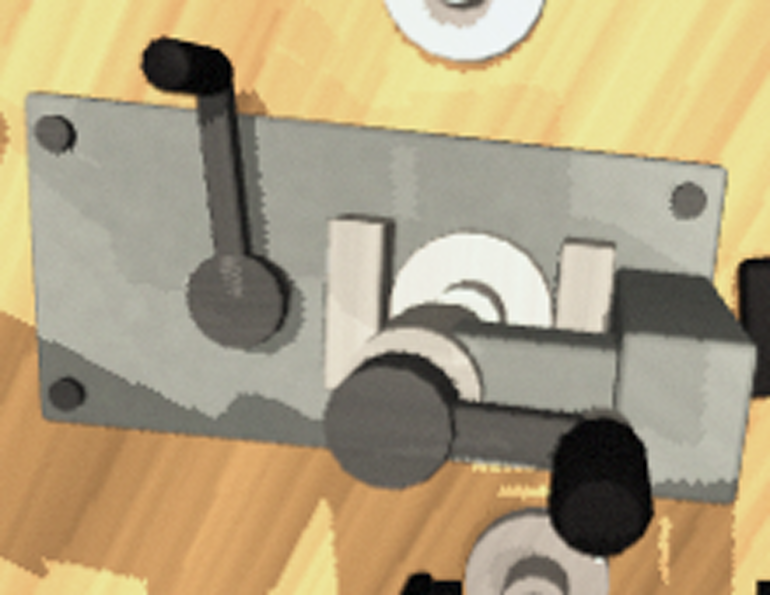

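Call:
drive_tool:
  plan:
    - {"offset": [0.1,-0.1,1],"delta_rot": [0,0,0],"jaw": 5}
    - {"offset": [0.1,-0.1,3.5],"delta_rot": [0,0,0],"jaw": 5}
    - {"offset": [0.1,-0.1,6.5],"delta_rot": [0,0,0],"jaw": 5}
    - {"offset": [0.1,-0.1,8.1],"delta_rot": [0,0,0],"jaw": 4}
    - {"offset": [0.1,-0.1,8.1],"delta_rot": [0,0,0],"jaw": 3.2}
    - {"offset": [0.1,-0.1,8.1],"delta_rot": [0,0,0],"jaw": 2.7}
    - {"offset": [0.1,-0.1,8.1],"delta_rot": [0,0,0],"jaw": 2}
    - {"offset": [0.1,-0.1,8.1],"delta_rot": [0,0,0],"jaw": 2}
  squeeze: 20

```text
time: 7.07
position: [0.6451, 0.1021, 0.2157]
tool_rot: [0.964, 0.268, 0.002, 0.001]
ft_force: [-2.5, -1.5, -0.4]
grip_width: 0.0252
```

Run:
```python
from h import *
st()
im=camera("wrist");cv2.imwrite("pics/w5.png",im[:,:,::-1])
st()
```

```text
t 7.07 pos [0.6451 0.1021 0.2157] yaw 31.05 F [-2.45 -1.51 -0.41] M [-0.22  0.4  -0.01] w 0.0252 q [-0.01  0.57  1.37 -0.    1.2  -0.56]
t 7.12 pos [0.6444 0.1018 0.2155] yaw 31.05 F [-1.6  -0.91  3.48] M [-0.14  0.14  0.02] w 0.0232 q [-0.01  0.57  1.37 -0.    1.2  -0.56]
```

View pics/w5.png

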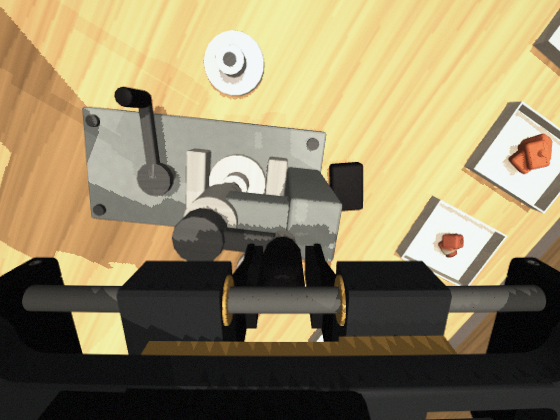

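```bash
cat >> h.py <<'E'
def crank(phis0,phis,th0=24.0,yaw=31.05,r=5.5):
    A=axes(np.radians(yaw))
    P=lambda f:np.array([r*np.cos(np.radians(th0-f)),r*np.sin(np.radians(th0-f)),-.2*f/360])
    print([(A@(P(f)-P(phis0))).round(2).tolist() for f in phis])
E
python3 - <<'E'
from h import *
crank(0,[2,6,11,17,23,29,35,41])
crank(41,[47,53,59,65,71,77,83,89])
crank(89,[95,101,107,113,119,125,131,137])
E
```

```text
[[-0.03, 0.19, 0.0], [-0.1, 0.57, 0.0], [-0.23, 1.03, 0.01], [-0.44, 1.57, 0.01], [-0.7, 2.08, 0.01], [-1.01, 2.56, 0.02], [-1.37, 3.01, 0.02], [-1.78, 3.42, 0.02]]
[[-0.45, 0.36, 0.0], [-0.93, 0.68, 0.01], [-1.44, 0.94, 0.01], [-1.98, 1.14, 0.01], [-2.54, 1.29, 0.02], [-3.11, 1.38, 0.02], [-3.68, 1.41, 0.02], [-4.26, 1.38, 0.03]]
[[-0.57, -0.09, 0.0], [-1.12, -0.24, 0.01], [-1.66, -0.45, 0.01], [-2.17, -0.71, 0.01], [-2.66, -1.02, 0.02], [-3.1, -1.39, 0.02], [-3.51, -1.79, 0.02], [-3.87, -2.24, 0.03]]
```

Call:
drive_tool:
  plan:
    - {"offset": [-0.05,0.2,0],"delta_rot": [0,0,0],"jaw": 2}
    - {"offset": [-0.1,0.55,0],"delta_rot": [0,0,0],"jaw": 2}
    - {"offset": [-0.25,1.05,0],"delta_rot": [0,0,0],"jaw": 2}
    - {"offset": [-0.45,1.55,0],"delta_rot": [0,0,0],"jaw": 2}
    - {"offset": [-0.7,2.1,0],"delta_rot": [0,0,0],"jaw": 2}
    - {"offset": [-1.0,2.55,0],"delta_rot": [0,0,0],"jaw": 2}
    - {"offset": [-1.35,3.0,0],"delta_rot": [0,0,0],"jaw": 2}
    - {"offset": [-1.8,3.4,0],"delta_rot": [0,0,0],"jaw": 2}

```text
time: 7.78
position: [0.6473, 0.0649, 0.2152]
tool_rot: [0.964, 0.267, 0.002, -0.001]
ft_force: [-0.6, 4.8, 4.6]
grip_width: 0.0239
```

Run:
```python
from h import *
st()
d=get_obs()["position"][:2]-np.array([.5942,.0794]);th=np.arctan2(d[1],d[0]);print(np.linalg.norm(d),24-np.degrees(th))
u=d/np.linalg.norm(d);t=np.array([u[1],-u[0]]);f=get_obs()["ft_force"][:2];print("Frad",f@u,"Ftan",f@t)
```

```text
t 7.78 pos [0.6473 0.0649 0.2152] yaw 31.02 F [-0.59  4.76  4.64] M [ 0.74  0.2  -0.02] w 0.0239 q [-0.07  0.57  1.37  0.    1.2  -0.62]
0.055010736518464165 39.274607442453004
Frad -1.8282036051650374 Ftan -4.4400725386937845
```

Call:
drive_tool:
  plan:
    - {"offset": [-0.45,0.35,0],"delta_rot": [0,0,0],"jaw": 2}
    - {"offset": [-0.95,0.7,0],"delta_rot": [0,0,0],"jaw": 2}
    - {"offset": [-1.45,0.95,0],"delta_rot": [0,0,0],"jaw": 2}
    - {"offset": [-2.0,1.15,0],"delta_rot": [0,0,0],"jaw": 2}
    - {"offset": [-2.55,1.3,0],"delta_rot": [0,0,0],"jaw": 2}
    - {"offset": [-3.1,1.4,0],"delta_rot": [0,0,0],"jaw": 2}
    - {"offset": [-3.7,1.4,0.05],"delta_rot": [0,0,0],"jaw": 2}
    - {"offset": [-4.25,1.4,0.05],"delta_rot": [0,0,0],"jaw": 2}

```text
time: 8.45
position: [0.6195, 0.0303, 0.2149]
tool_rot: [0.964, 0.267, 0.004, -0.0]
ft_force: [1.4, 5.6, 5.1]
grip_width: 0.0234
```

```bash
cat >> h.py <<'E'
def ck():
    o=get_obs();d=o["position"][:2]-np.array([.5942,.0794]);th=np.arctan2(d[1],d[0])
    u=d/np.linalg.norm(d);t=np.array([u[1],-u[0]]);f=o["ft_force"][:2]
    a=(24-np.degrees(th))%360
    print("t",round(o["time"],2),o["position"].round(4),"r",round(1e3*np.linalg.norm(d),1),"phi",round(a,1),"Frad",round(f@u,1),"Ftan",round(f@t,1),"Fz",round(o["ft_force"][2],1),"w",round(o["grip_width"],4))
    return a
E
python3 -c "
from h import *
ck()"
```

```text
t 8.45 [0.6195 0.0303 0.2149] r 55.3 phi 86.7 Frad -4.3 Ftan -3.8 Fz 5.1 w 0.0234
```

Call:
drive_tool:
  plan:
    - {"offset": [-0.55,-0.1,0],"delta_rot": [0,0,0],"jaw": 2}
    - {"offset": [-1.1,-0.25,0],"delta_rot": [0,0,0],"jaw": 2}
    - {"offset": [-1.65,-0.45,0],"delta_rot": [0,0,0],"jaw": 2}
    - {"offset": [-2.15,-0.7,0],"delta_rot": [0,0,0],"jaw": 2}
    - {"offset": [-2.65,-1.0,0],"delta_rot": [0,0,0],"jaw": 2}
    - {"offset": [-3.1,-1.4,0],"delta_rot": [0,0,0],"jaw": 2}
    - {"offset": [-3.5,-1.8,0],"delta_rot": [0,0,0],"jaw": 2}
    - {"offset": [-3.85,-2.25,0.05],"delta_rot": [0,0,0],"jaw": 2}

```text
time: 9.12
position: [0.5753, 0.0276, 0.2145]
tool_rot: [0.964, 0.267, 0.003, 0.002]
ft_force: [3.5, -0.6, 9.0]
grip_width: 0.0233
```

```bash
python3 -c "
from h import *
ck()
crank(137,[142,148,154,160,166,172,178,182])
crank(183,[182,178,173,167,161,155,149,143])
crank(143,[137,131,125,119,113,106,100,94])
crank(94,[90,88,87])
"
```

```text
t 9.12 [0.5753 0.0276 0.2145] r 55.2 phi 134.0 Frad -0.7 Ftan -3.5 Fz 9.0 w 0.0233
[[-0.26, -0.4, 0.0], [-0.53, -0.91, 0.01], [-0.75, -1.44, 0.01], [-0.91, -2.0, 0.01], [-1.01, -2.56, 0.02], [-1.05, -3.14, 0.02], [-1.03, -3.71, 0.02], [-0.98, -4.09, 0.02]]
[[-0.02, 0.09, -0.0], [-0.06, 0.48, -0.0], [-0.08, 0.95, -0.01], [-0.05, 1.53, -0.01], [0.03, 2.1, -0.01], [0.18, 2.65, -0.02], [0.39, 3.19, -0.02], [0.65, 3.71, -0.02]]
[[0.31, 0.48, -0.0], [0.68, 0.93, -0.01], [1.08, 1.34, -0.01], [1.53, 1.7, -0.01], [2.01, 2.01, -0.02], [2.61, 2.32, -0.02], [3.15, 2.51, -0.02], [3.71, 2.65, -0.03]]
[[0.38, 0.06, -0.0], [0.57, 0.08, -0.0], [0.67, 0.09, -0.0]]
```

Call:
drive_tool:
  plan:
    - {"offset": [-0.25,-0.4,0],"delta_rot": [0,0,0],"jaw": 2}
    - {"offset": [-0.55,-0.9,-0.05],"delta_rot": [0,0,0],"jaw": 2}
    - {"offset": [-0.75,-1.45,-0.05],"delta_rot": [0,0,0],"jaw": 2}
    - {"offset": [-0.9,-2.0,-0.05],"delta_rot": [0,0,0],"jaw": 2}
    - {"offset": [-1.0,-2.55,-0.05],"delta_rot": [0,0,0],"jaw": 2}
    - {"offset": [-1.05,-3.15,-0.05],"delta_rot": [0,0,0],"jaw": 2}
    - {"offset": [-1.05,-3.8,-0.05],"delta_rot": [0,0,0],"jaw": 2}
    - {"offset": [-0.95,-4.2,-0.05],"delta_rot": [0,0,0],"jaw": 2}

```text
time: 9.78
position: [0.5432, 0.0584, 0.2143]
tool_rot: [0.963, 0.268, 0.001, 0.002]
ft_force: [0.4, -4.1, 9.7]
grip_width: 0.0232
```

```bash
python3 -c "
from h import *
ck()
"
```

```text
t 9.78 [0.5432 0.0584 0.2143] r 55.2 phi 181.7 Frad 1.2 Ftan -4.0 Fz 9.7 w 0.0232
```

Call:
drive_tool:
  plan:
    - {"offset": [0,0.1,-0.05],"delta_rot": [0,0,0],"jaw": 2}
    - {"offset": [-0.05,0.5,-0.05],"delta_rot": [0,0,0],"jaw": 2}
    - {"offset": [-0.1,0.95,-0.1],"delta_rot": [0,0,0],"jaw": 2}
    - {"offset": [-0.05,1.55,-0.1],"delta_rot": [0,0,0],"jaw": 2}
    - {"offset": [0.05,2.1,-0.1],"delta_rot": [0,0,0],"jaw": 2}
    - {"offset": [0.2,2.65,-0.1],"delta_rot": [0,0,0],"jaw": 2}
    - {"offset": [0.4,3.2,-0.1],"delta_rot": [0,0,0],"jaw": 2}
    - {"offset": [0.65,3.7,-0.1],"delta_rot": [0,0,0],"jaw": 2}

```text
time: 10.45
position: [0.5651, 0.0325, 0.2144]
tool_rot: [0.964, 0.268, -0.002, -0.001]
ft_force: [-2.9, 2.7, 9.6]
grip_width: 0.0234
```

```bash
python3 -c "
from h import *
ck()
"
```

```text
t 10.45 [0.5651 0.0325 0.2144] r 55.2 phi 145.8 Frad -0.8 Ftan 3.8 Fz 9.6 w 0.0234
```

Call:
drive_tool:
  plan:
    - {"offset": [0.3,0.5,0],"delta_rot": [0,0,0],"jaw": 2}
    - {"offset": [0.7,0.95,0],"delta_rot": [0,0,0],"jaw": 2}
    - {"offset": [1.1,1.35,0],"delta_rot": [0,0,0],"jaw": 2}
    - {"offset": [1.55,1.7,0],"delta_rot": [0,0,0],"jaw": 2}
    - {"offset": [2.0,2.0,0],"delta_rot": [0,0,0],"jaw": 2}
    - {"offset": [2.6,2.3,0],"delta_rot": [0,0,0],"jaw": 2}
    - {"offset": [3.15,2.5,0],"delta_rot": [0,0,0],"jaw": 2}
    - {"offset": [3.7,2.65,0],"delta_rot": [0,0,0],"jaw": 2}

```text
time: 11.12
position: [0.6105, 0.027, 0.2147]
tool_rot: [0.964, 0.268, -0.003, 0.001]
ft_force: [-4.2, -2.0, 10.4]
grip_width: 0.0236
```

```bash
python3 -c "
from h import *
ck()
"
```

```text
t 11.12 [0.6105 0.027  0.2147] r 54.9 phi 96.7 Frad 0.7 Ftan 4.6 Fz 10.4 w 0.0236
```

Call:
drive_tool:
  plan:
    - {"offset": [0.4,0.05,-0.05],"delta_rot": [0,0,0],"jaw": 2}
    - {"offset": [0.55,0.1,-0.1],"delta_rot": [0,0,0],"jaw": 2}
    - {"offset": [0.6,0.1,-0.1],"delta_rot": [0,0,0],"jaw": 2}
    - {"offset": [0.6,0.1,-0.1],"delta_rot": [0,0,0],"jaw": 2}
    - {"offset": [0.6,0.1,-0.1],"delta_rot": [0,0,0],"jaw": 2}
    - {"offset": [0.6,0.1,-0.1],"delta_rot": [0,0,0],"jaw": 2}
    - {"offset": [0.6,0.1,-0.1],"delta_rot": [0,0,0],"jaw": 2}
    - {"offset": [0.6,0.1,-0.1],"delta_rot": [0,0,0],"jaw": 2}

```text
time: 11.78
position: [0.6158, 0.029, 0.2149]
tool_rot: [0.963, 0.268, -0.003, 0.001]
ft_force: [-1.7, -1.6, 6.2]
grip_width: 0.0232
```

```bash
python3 -c "
from h import *
ck()
crank(87.5,[90,94,99,105,111,117,123,129])
crank(129,[135,141,147,153,159,165,171,177])
crank(177,[183,189,195,201,207,213,219,225])
crank(225,[231,237,243,249,255,261,267,272])
"
```

```text
t 11.78 [0.6158 0.029  0.2149] r 54.8 phi 90.8 Frad 0.7 Ftan 2.2 Fz 6.2 w 0.0232
[[-0.24, -0.02, 0.0], [-0.62, -0.08, 0.0], [-1.08, -0.2, 0.01], [-1.63, -0.38, 0.01], [-2.15, -0.63, 0.01], [-2.64, -0.93, 0.02], [-3.1, -1.27, 0.02], [-3.52, -1.67, 0.02]]
[[-0.38, -0.43, 0.0], [-0.71, -0.91, 0.01], [-0.99, -1.41, 0.01], [-1.21, -1.94, 0.01], [-1.38, -2.49, 0.02], [-1.49, -3.06, 0.02], [-1.54, -3.63, 0.02], [-1.53, -4.21, 0.03]]
[[0.07, -0.57, 0.0], [0.2, -1.13, 0.01], [0.39, -1.68, 0.01], [0.63, -2.2, 0.01], [0.93, -2.69, 0.02], [1.28, -3.15, 0.02], [1.67, -3.57, 0.02], [2.1, -3.95, 0.03]]
[[0.47, -0.33, 0.0], [0.98, -0.61, 0.01], [1.51, -0.83, 0.01], [2.06, -1.0, 0.01], [2.62, -1.11, 0.02], [3.2, -1.16, 0.02], [3.77, -1.15, 0.02], [4.25, -1.09, 0.03]]
```

Call:
drive_tool:
  plan:
    - {"offset": [-0.25,0,0],"delta_rot": [0,0,0],"jaw": 2}
    - {"offset": [-0.6,-0.1,0],"delta_rot": [0,0,0],"jaw": 2}
    - {"offset": [-1.1,-0.2,0],"delta_rot": [0,0,0],"jaw": 2}
    - {"offset": [-1.65,-0.4,0],"delta_rot": [0,0,0],"jaw": 2}
    - {"offset": [-2.15,-0.65,0],"delta_rot": [0,0,0],"jaw": 2}
    - {"offset": [-2.65,-0.95,0],"delta_rot": [0,0,0],"jaw": 2}
    - {"offset": [-3.1,-1.25,0],"delta_rot": [0,0,0],"jaw": 2}
    - {"offset": [-3.5,-1.65,0],"delta_rot": [0,0,0],"jaw": 2}

```text
time: 12.45
position: [0.5795, 0.0264, 0.215]
tool_rot: [0.964, 0.267, 0.0, 0.0]
ft_force: [4.4, 0.2, 1.2]
grip_width: 0.0236
```

Call:
drive_tool:
  plan:
    - {"offset": [-0.4,-0.45,0],"delta_rot": [0,0,0],"jaw": 2}
    - {"offset": [-0.7,-0.9,0],"delta_rot": [0,0,0],"jaw": 2}
    - {"offset": [-1.0,-1.4,0],"delta_rot": [0,0,0],"jaw": 2}
    - {"offset": [-1.2,-1.95,0],"delta_rot": [0,0,0],"jaw": 2}
    - {"offset": [-1.4,-2.5,0],"delta_rot": [0,0,0],"jaw": 2}
    - {"offset": [-1.5,-3.05,0],"delta_rot": [0,0,0],"jaw": 2}
    - {"offset": [-1.55,-3.65,0],"delta_rot": [0,0,0],"jaw": 2}
    - {"offset": [-1.55,-4.2,0],"delta_rot": [0,0,0],"jaw": 2}

```text
time: 13.12
position: [0.5448, 0.0544, 0.2148]
tool_rot: [0.964, 0.268, -0.0, 0.001]
ft_force: [5.9, -2.1, -3.6]
grip_width: 0.0233
```

```bash
python3 -c "
from h import *
ck()
"
```

```text
t 13.12 [0.5448 0.0544 0.2148] r 55.4 phi 177.2 Frad -4.3 Ftan -4.5 Fz -3.6 w 0.0233
```

Call:
drive_tool:
  plan:
    - {"offset": [0.05,-0.55,0],"delta_rot": [0,0,0],"jaw": 2}
    - {"offset": [0.2,-1.15,0],"delta_rot": [0,0,0],"jaw": 2}
    - {"offset": [0.4,-1.7,0.05],"delta_rot": [0,0,0],"jaw": 2}
    - {"offset": [0.65,-2.2,0.05],"delta_rot": [0,0,0],"jaw": 2}
    - {"offset": [0.95,-2.7,0.05],"delta_rot": [0,0,0],"jaw": 2}
    - {"offset": [1.3,-3.15,0.05],"delta_rot": [0,0,0],"jaw": 2}
    - {"offset": [1.7,-3.55,0.05],"delta_rot": [0,0,0],"jaw": 2}
    - {"offset": [2.1,-3.95,0.05],"delta_rot": [0,0,0],"jaw": 2}

```text
time: 13.78
position: [0.5417, 0.0977, 0.2144]
tool_rot: [0.963, 0.268, -0.002, 0.002]
ft_force: [3.1, -5.8, 0.1]
grip_width: 0.0234
```

```bash
python3 -c "
from h import *
ck()
o=[(-.095,-.06)]
# commanded accumulate from first grip (tool axes cm)
s=np.array([(-1.8,3.4),(-4.25,1.4),(-3.85,-2.25),(-.95,-4.2),(.65,3.7),(3.7,2.65),(.6,.1),(-3.5,-1.65),(-1.55,-4.2),(2.1,-3.95)]).sum(0)
A=axes(np.radians(31.05))
c=A[:2,:2].T@s/100+np.array([.5942,.0794])+.055*np.array([np.cos(np.radians(24)),np.sin(np.radians(24))])
d=c-np.array([.5942,.0794]);print(np.linalg.norm(d),(24-np.degrees(np.arctan2(d[1],d[0])))%360)
"
```

```text
t 13.78 [0.5417 0.0977 0.2144] r 55.6 phi 223.2 Frad -4.8 Ftan -4.4 Fz 0.1 w 0.0234
0.05496187049220872 224.84683930170794
```

```bash
python3 -c "
from h import *
crank(225,[231,237,243,249,255,261,268,274.5])
crank(274.5,[273,270,265,259,253,247,241,235])
crank(235,[229,223,217,211,205,198,191,185])
"
```

```text
[[0.47, -0.33, 0.0], [0.98, -0.61, 0.01], [1.51, -0.83, 0.01], [2.06, -1.0, 0.01], [2.62, -1.11, 0.02], [3.2, -1.16, 0.02], [3.87, -1.14, 0.02], [4.48, -1.05, 0.03]]
[[-0.14, -0.03, -0.0], [-0.43, -0.07, -0.0], [-0.9, -0.11, -0.01], [-1.48, -0.1, -0.01], [-2.05, -0.03, -0.01], [-2.61, 0.1, -0.02], [-3.16, 0.29, -0.02], [-3.68, 0.53, -0.02]]
[[-0.49, 0.3, -0.0], [-0.95, 0.64, -0.01], [-1.38, 1.03, -0.01], [-1.75, 1.47, -0.01], [-2.08, 1.94, -0.02], [-2.4, 2.53, -0.02], [-2.65, 3.15, -0.02], [-2.8, 3.71, -0.03]]
```

Call:
drive_tool:
  plan:
    - {"offset": [0.45,-0.35,0],"delta_rot": [0,0,0],"jaw": 2}
    - {"offset": [1.0,-0.6,0],"delta_rot": [0,0,0],"jaw": 2}
    - {"offset": [1.5,-0.85,0],"delta_rot": [0,0,0],"jaw": 2}
    - {"offset": [2.05,-1.0,0],"delta_rot": [0,0,0],"jaw": 2}
    - {"offset": [2.6,-1.1,0],"delta_rot": [0,0,0],"jaw": 2}
    - {"offset": [3.2,-1.15,0],"delta_rot": [0,0,0],"jaw": 2}
    - {"offset": [3.9,-1.15,0],"delta_rot": [0,0,0],"jaw": 2}
    - {"offset": [4.5,-1.05,0],"delta_rot": [0,0,0],"jaw": 2}

```text
time: 14.45
position: [0.572, 0.1302, 0.214]
tool_rot: [0.963, 0.268, -0.005, 0.0]
ft_force: [-2.6, -4.1, 3.3]
grip_width: 0.0233
```

```bash
python3 -c "
from h import *
ck()
"
```

```text
t 14.45 [0.572  0.1302 0.214 ] r 55.5 phi 270.5 Frad -2.7 Ftan -4.0 Fz 3.3 w 0.0233
```

Call:
drive_tool:
  plan:
    - {"offset": [0.15,0.05,0],"delta_rot": [0,0,0],"jaw": 2}
    - {"offset": [0.2,0.05,0],"delta_rot": [0,0,0],"jaw": 2}
    - {"offset": [0.2,0.05,0],"delta_rot": [0,0,0],"jaw": 2}
    - {"offset": [0.2,0.05,0],"delta_rot": [0,0,0],"jaw": 2}
    - {"offset": [0.2,0.05,0],"delta_rot": [0,0,0],"jaw": 2}
    - {"offset": [0.2,0.05,0],"delta_rot": [0,0,0],"jaw": 2}
    - {"offset": [0.2,0.05,0],"delta_rot": [0,0,0],"jaw": 2}
    - {"offset": [0.2,0.05,0],"delta_rot": [0,0,0],"jaw": 2}

```text
time: 15.12
position: [0.5771, 0.132, 0.2141]
tool_rot: [0.964, 0.267, -0.001, -0.0]
ft_force: [-3.8, -2.7, 0.2]
grip_width: 0.0233
```

```bash
python3 -c "
from h import *
ck()
"
```

```text
t 15.12 [0.5771 0.132  0.2141] r 55.3 phi 276.0 Frad -1.4 Ftan -4.4 Fz 0.2 w 0.0233
```

```bash
python3 -c "
from h import *
crank(276.5,[275,271,266,260,254,248,242,236])
crank(236,[230,224,218,212,205,198,191,186])
crank(186,[184,183,182])
"
```

```text
[[-0.14, -0.03, -0.0], [-0.52, -0.1, -0.0], [-1.0, -0.15, -0.01], [-1.57, -0.15, -0.01], [-2.14, -0.09, -0.01], [-2.71, 0.03, -0.02], [-3.26, 0.21, -0.02], [-3.78, 0.44, -0.02]]
[[-0.5, 0.29, -0.0], [-0.96, 0.63, -0.01], [-1.39, 1.01, -0.01], [-1.78, 1.44, -0.01], [-2.17, 1.98, -0.02], [-2.49, 2.57, -0.02], [-2.74, 3.2, -0.03], [-2.87, 3.66, -0.03]]
[[-0.04, 0.19, -0.0], [-0.06, 0.28, -0.0], [-0.07, 0.38, -0.0]]
```

Call:
drive_tool:
  plan:
    - {"offset": [-0.15,-0.05,0],"delta_rot": [0,0,0],"jaw": 2}
    - {"offset": [-0.5,-0.1,0],"delta_rot": [0,0,0],"jaw": 2}
    - {"offset": [-1.0,-0.15,0],"delta_rot": [0,0,0],"jaw": 2}
    - {"offset": [-1.55,-0.15,0],"delta_rot": [0,0,0],"jaw": 2}
    - {"offset": [-2.15,-0.1,0],"delta_rot": [0,0,0],"jaw": 2}
    - {"offset": [-2.7,0.05,0],"delta_rot": [0,0,0],"jaw": 2}
    - {"offset": [-3.25,0.2,0],"delta_rot": [0,0,0],"jaw": 2}
    - {"offset": [-3.8,0.45,0],"delta_rot": [0,0,0],"jaw": 2}

```text
time: 15.78
position: [0.5472, 0.1085, 0.2146]
tool_rot: [0.964, 0.267, 0.0, -0.0]
ft_force: [2.9, 2.6, -4.8]
grip_width: 0.0235
```

Call:
drive_tool:
  plan:
    - {"offset": [-0.5,0.3,0],"delta_rot": [0,0,0],"jaw": 2}
    - {"offset": [-0.95,0.65,0],"delta_rot": [0,0,0],"jaw": 2}
    - {"offset": [-1.4,1.0,0],"delta_rot": [0,0,0],"jaw": 2}
    - {"offset": [-1.8,1.45,0],"delta_rot": [0,0,0],"jaw": 2}
    - {"offset": [-2.15,2.0,0],"delta_rot": [0,0,0],"jaw": 2}
    - {"offset": [-2.5,2.55,0],"delta_rot": [0,0,0],"jaw": 2}
    - {"offset": [-2.75,3.2,0],"delta_rot": [0,0,0],"jaw": 2}
    - {"offset": [-2.85,3.65,0],"delta_rot": [0,0,0],"jaw": 2}

```text
time: 16.45
position: [0.5417, 0.062, 0.2147]
tool_rot: [0.964, 0.267, -0.0, -0.0]
ft_force: [1.5, 4.7, -2.2]
grip_width: 0.0238
```

```bash
python3 -c "
from h import *
ck()
"
```

```text
t 16.45 [0.5417 0.062  0.2147] r 55.3 phi 185.7 Frad -2.9 Ftan 4.0 Fz -2.2 w 0.0238
```

Call:
drive_tool:
  plan:
    - {"offset": [0,0.1,0],"delta_rot": [0,0,0],"jaw": 2}
    - {"offset": [-0.05,0.2,0],"delta_rot": [0,0,0],"jaw": 2}
    - {"offset": [-0.05,0.2,0],"delta_rot": [0,0,0],"jaw": 2}
    - {"offset": [-0.05,0.2,0],"delta_rot": [0,0,0],"jaw": 2}
    - {"offset": [-0.05,0.2,0],"delta_rot": [0,0,0],"jaw": 2}
    - {"offset": [-0.05,0.2,0],"delta_rot": [0,0,0],"jaw": 2}
    - {"offset": [-0.05,0.2,0],"delta_rot": [0,0,0],"jaw": 2}
    - {"offset": [-0.05,0.2,0],"delta_rot": [0,0,0],"jaw": 2}

```text
time: 17.12
position: [0.5423, 0.0606, 0.2146]
tool_rot: [0.964, 0.268, -0.0, 0.0]
ft_force: [-0.4, 3.3, -0.3]
grip_width: 0.0235
```

```bash
python3 -c "
from h import *
ck()
"
```

```text
t 17.12 [0.5423 0.0606 0.2146] r 55.2 phi 184.1 Frad -0.8 Ftan 3.2 Fz -0.3 w 0.0235
```

```bash
python3 -c "
from h import *
crank(183.5,[185,189,195,201,207,213,219,225])
crank(225,[231,237,243,249,255,261,267,272])
crank(272,[274,276,278,280,282,284,286,287])
"
```

```text
[[0.03, -0.14, 0.0], [0.12, -0.51, 0.0], [0.31, -1.06, 0.01], [0.55, -1.58, 0.01], [0.85, -2.07, 0.01], [1.2, -2.53, 0.02], [1.59, -2.95, 0.02], [2.02, -3.33, 0.02]]
[[0.47, -0.33, 0.0], [0.98, -0.61, 0.01], [1.51, -0.83, 0.01], [2.06, -1.0, 0.01], [2.62, -1.11, 0.02], [3.2, -1.16, 0.02], [3.77, -1.15, 0.02], [4.25, -1.09, 0.03]]
[[0.19, 0.03, 0.0], [0.38, 0.07, 0.0], [0.56, 0.12, 0.0], [0.75, 0.17, 0.0], [0.93, 0.23, 0.01], [1.11, 0.3, 0.01], [1.29, 0.37, 0.01], [1.38, 0.41, 0.01]]
```

Call:
drive_tool:
  plan:
    - {"offset": [0.05,-0.15,0],"delta_rot": [0,0,0],"jaw": 2}
    - {"offset": [0.1,-0.5,0],"delta_rot": [0,0,0],"jaw": 2}
    - {"offset": [0.3,-1.05,0],"delta_rot": [0,0,0],"jaw": 2}
    - {"offset": [0.55,-1.6,0],"delta_rot": [0,0,0],"jaw": 2}
    - {"offset": [0.85,-2.05,0],"delta_rot": [0,0,0],"jaw": 2}
    - {"offset": [1.2,-2.55,0.05],"delta_rot": [0,0,0],"jaw": 2}
    - {"offset": [1.6,-2.95,0.05],"delta_rot": [0,0,0],"jaw": 2}
    - {"offset": [2.0,-3.35,0.05],"delta_rot": [0,0,0],"jaw": 2}

```text
time: 17.78
position: [0.5427, 0.1, 0.2143]
tool_rot: [0.963, 0.268, 0.0, 0.0]
ft_force: [0.0, -5.7, 1.4]
grip_width: 0.0233
```

Call:
drive_tool:
  plan:
    - {"offset": [0.45,-0.35,0],"delta_rot": [0,0,0],"jaw": 2}
    - {"offset": [1.0,-0.6,0],"delta_rot": [0,0,0],"jaw": 2}
    - {"offset": [1.5,-0.85,0],"delta_rot": [0,0,0],"jaw": 2}
    - {"offset": [2.05,-1.0,0],"delta_rot": [0,0,0],"jaw": 2}
    - {"offset": [2.6,-1.1,0],"delta_rot": [0,0,0],"jaw": 2}
    - {"offset": [3.2,-1.15,0],"delta_rot": [0,0,0],"jaw": 2}
    - {"offset": [3.75,-1.15,0],"delta_rot": [0,0,0],"jaw": 2}
    - {"offset": [4.25,-1.1,0],"delta_rot": [0,0,0],"jaw": 2}

```text
time: 18.45
position: [0.5728, 0.1308, 0.2139]
tool_rot: [0.963, 0.268, -0.001, 0.0]
ft_force: [-1.4, -5.9, 3.4]
grip_width: 0.0234
```

```bash
python3 -c "
from h import *
ck()
"
```

```text
t 18.45 [0.5728 0.1308 0.2139] r 55.7 phi 271.4 Frad -4.9 Ftan -3.6 Fz 3.4 w 0.0234
```

Call:
drive_tool:
  plan:
    - {"offset": [0.2,0.05,0],"delta_rot": [0,0,0],"jaw": 2}
    - {"offset": [0.4,0.05,0],"delta_rot": [0,0,0],"jaw": 2}
    - {"offset": [0.55,0.1,0],"delta_rot": [0,0,0],"jaw": 2}
    - {"offset": [0.75,0.15,0],"delta_rot": [0,0,0],"jaw": 2}
    - {"offset": [0.95,0.25,0],"delta_rot": [0,0,0],"jaw": 2}
    - {"offset": [1.1,0.3,0],"delta_rot": [0,0,0],"jaw": 2}
    - {"offset": [1.3,0.35,0],"delta_rot": [0,0,0],"jaw": 2}
    - {"offset": [1.4,0.4,0],"delta_rot": [0,0,0],"jaw": 2}

```text
time: 19.12
position: [0.5859, 0.1344, 0.2138]
tool_rot: [0.964, 0.268, -0.002, 0.0]
ft_force: [-3.4, -5.1, 2.8]
grip_width: 0.0232
```

```bash
python3 -c "
from h import *
ck()
for a in range(287,355,4): print(a,end=' ');crank(a,[a+2,a+4])
"
```

```text
t 19.12 [0.5859 0.1344 0.2138] r 55.6 phi 285.5 Frad -4.5 Ftan -4.1 Fz 2.8 w 0.0232
287 [[0.17, 0.08, 0.0], [0.34, 0.17, 0.0]]
291 [[0.17, 0.09, 0.0], [0.33, 0.19, 0.0]]
295 [[0.16, 0.1, 0.0], [0.32, 0.21, 0.0]]
299 [[0.15, 0.12, 0.0], [0.3, 0.24, 0.0]]
303 [[0.14, 0.13, 0.0], [0.29, 0.26, 0.0]]
307 [[0.14, 0.14, 0.0], [0.27, 0.28, 0.0]]
311 [[0.13, 0.14, 0.0], [0.25, 0.29, 0.0]]
315 [[0.12, 0.15, 0.0], [0.23, 0.31, 0.0]]
319 [[0.1, 0.16, 0.0], [0.2, 0.33, 0.0]]
323 [[0.09, 0.17, 0.0], [0.18, 0.34, 0.0]]
327 [[0.08, 0.17, 0.0], [0.16, 0.35, 0.0]]
331 [[0.07, 0.18, 0.0], [0.13, 0.36, 0.0]]
335 [[0.06, 0.18, 0.0], [0.11, 0.37, 0.0]]
339 [[0.04, 0.19, 0.0], [0.08, 0.38, 0.0]]
343 [[0.03, 0.19, 0.0], [0.05, 0.38, 0.0]]
347 [[0.02, 0.19, 0.0], [0.03, 0.38, 0.0]]
351 [[0.0, 0.19, 0.0], [-0.0, 0.38, 0.0]]
```

Call:
drive_tool:
  plan:
    - {"offset": [0.05,0.05,0],"delta_rot": [0,0,0],"jaw": 2}
    - {"offset": [0.1,0.15,0],"delta_rot": [0,0,0],"jaw": 2}
    - {"offset": [0.2,0.2,0],"delta_rot": [0,0,0],"jaw": 2}
    - {"offset": [0.3,0.25,0],"delta_rot": [0,0,0],"jaw": 2}
    - {"offset": [0.3,0.25,0],"delta_rot": [0,0,0],"jaw": 2}
    - {"offset": [0.3,0.25,0],"delta_rot": [0,0,0],"jaw": 2}
    - {"offset": [0.3,0.25,0],"delta_rot": [0,0,0],"jaw": 2}
    - {"offset": [0.3,0.25,0],"delta_rot": [0,0,0],"jaw": 2}

```text
time: 19.78
position: [0.5898, 0.1347, 0.2138]
tool_rot: [0.964, 0.268, -0.001, -0.001]
ft_force: [-3.2, -3.6, 3.9]
grip_width: 0.0233
```

```bash
python3 -c "
from h import *
ck()
"
```

```text
t 19.78 [0.5898 0.1347 0.2138] r 55.4 phi 289.4 Frad -3.3 Ftan -3.5 Fz 3.9 w 0.0233
```

Call:
drive_tool:
  plan:
    - {"offset": [0.1,0.05,0],"delta_rot": [0,0,0],"jaw": 2}
    - {"offset": [0.15,0.1,0],"delta_rot": [0,0,0],"jaw": 2}
    - {"offset": [0.25,0.15,0],"delta_rot": [0,0,0],"jaw": 2}
    - {"offset": [0.35,0.2,0],"delta_rot": [0,0,0],"jaw": 2}
    - {"offset": [0.35,0.2,0],"delta_rot": [0,0,0],"jaw": 2}
    - {"offset": [0.35,0.2,0],"delta_rot": [0,0,0],"jaw": 2}
    - {"offset": [0.35,0.2,0],"delta_rot": [0,0,0],"jaw": 2}
    - {"offset": [0.35,0.2,0],"delta_rot": [0,0,0],"jaw": 2}

```text
time: 20.45
position: [0.595, 0.1346, 0.2139]
tool_rot: [0.964, 0.267, -0.0, -0.0]
ft_force: [-4.0, -0.3, 2.2]
grip_width: 0.0233
```

```bash
python3 -c "
from h import *
ck()
"
```

```text
t 20.45 [0.595  0.1346 0.2139] r 55.2 phi 294.8 Frad -0.3 Ftan -4.0 Fz 2.2 w 0.0233
```

Call:
drive_tool:
  plan:
    - {"offset": [0.1,0.05,0],"delta_rot": [0,0,0],"jaw": 2}
    - {"offset": [0.15,0.1,0],"delta_rot": [0,0,0],"jaw": 2}
    - {"offset": [0.25,0.15,0],"delta_rot": [0,0,0],"jaw": 2}
    - {"offset": [0.3,0.2,0],"delta_rot": [0,0,0],"jaw": 2}
    - {"offset": [0.3,0.2,0],"delta_rot": [0,0,0],"jaw": 2}
    - {"offset": [0.3,0.2,0],"delta_rot": [0,0,0],"jaw": 2}
    - {"offset": [0.3,0.2,0],"delta_rot": [0,0,0],"jaw": 2}
    - {"offset": [0.3,0.2,0],"delta_rot": [0,0,0],"jaw": 2}

```text
time: 21.12
position: [0.5988, 0.1343, 0.214]
tool_rot: [0.964, 0.267, 0.0, -0.0]
ft_force: [-2.8, 1.0, 1.6]
grip_width: 0.0233
```

```bash
python3 -c "
from h import *
ck()
"
```

```text
t 21.12 [0.5988 0.1343 0.214 ] r 55.1 phi 298.7 Frad 0.8 Ftan -2.9 Fz 1.6 w 0.0233
```

Call:
drive_tool:
  plan:
    - {"offset": [0.1,0.05,0],"delta_rot": [0,0,0],"jaw": 2}
    - {"offset": [0.15,0.1,0],"delta_rot": [0,0,0],"jaw": 2}
    - {"offset": [0.25,0.15,0],"delta_rot": [0,0,0],"jaw": 2}
    - {"offset": [0.3,0.25,0],"delta_rot": [0,0,0],"jaw": 2}
    - {"offset": [0.3,0.25,0],"delta_rot": [0,0,0],"jaw": 2}
    - {"offset": [0.3,0.25,0],"delta_rot": [0,0,0],"jaw": 2}
    - {"offset": [0.3,0.25,0],"delta_rot": [0,0,0],"jaw": 2}
    - {"offset": [0.3,0.25,0],"delta_rot": [0,0,0],"jaw": 2}

```text
time: 21.78
position: [0.6027, 0.1337, 0.214]
tool_rot: [0.964, 0.267, 0.0, -0.0]
ft_force: [-3.1, 3.4, 0.5]
grip_width: 0.0232
```

```bash
python3 -c "
from h import *
ck()
"
```

```text
t 21.78 [0.6027 0.1337 0.214 ] r 54.9 phi 302.9 Frad 2.9 Ftan -3.6 Fz 0.5 w 0.0232
```

Call:
drive_tool:
  plan:
    - {"offset": [0.1,0.05,0],"delta_rot": [0,0,0],"jaw": 2}
    - {"offset": [0.15,0.1,0],"delta_rot": [0,0,0],"jaw": 2}
    - {"offset": [0.25,0.15,0],"delta_rot": [0,0,0],"jaw": 2}
    - {"offset": [0.35,0.2,0],"delta_rot": [0,0,0],"jaw": 2}
    - {"offset": [0.35,0.2,0],"delta_rot": [0,0,0],"jaw": 2}
    - {"offset": [0.35,0.2,0],"delta_rot": [0,0,0],"jaw": 2}
    - {"offset": [0.35,0.2,0],"delta_rot": [0,0,0],"jaw": 2}
    - {"offset": [0.35,0.2,0],"delta_rot": [0,0,0],"jaw": 2}

```text
time: 22.45
position: [0.6066, 0.1331, 0.214]
tool_rot: [0.964, 0.268, -0.0, 0.0]
ft_force: [-3.5, -0.5, 0.2]
grip_width: 0.0232
```

```bash
python3 -c "
from h import *
ck()
"
```

```text
t 22.45 [0.6066 0.1331 0.214 ] r 55.1 phi 307.0 Frad -1.3 Ftan -3.3 Fz 0.2 w 0.0232
```

Call:
drive_tool:
  plan:
    - {"offset": [0.1,0.05,0],"delta_rot": [0,0,0],"jaw": 2}
    - {"offset": [0.15,0.1,0],"delta_rot": [0,0,0],"jaw": 2}
    - {"offset": [0.2,0.2,0],"delta_rot": [0,0,0],"jaw": 2}
    - {"offset": [0.3,0.25,0],"delta_rot": [0,0,0],"jaw": 2}
    - {"offset": [0.3,0.25,0],"delta_rot": [0,0,0],"jaw": 2}
    - {"offset": [0.3,0.25,0],"delta_rot": [0,0,0],"jaw": 2}
    - {"offset": [0.3,0.25,0],"delta_rot": [0,0,0],"jaw": 2}
    - {"offset": [0.3,0.25,0],"delta_rot": [0,0,0],"jaw": 2}

```text
time: 23.12
position: [0.6103, 0.1323, 0.2139]
tool_rot: [0.964, 0.268, -0.0, 0.0]
ft_force: [-4.9, -1.8, 0.2]
grip_width: 0.0235
```

```bash
python3 -c "
from h import *
ck()
"
```

```text
t 23.12 [0.6103 0.1323 0.2139] r 55.3 phi 310.9 Frad -3.2 Ftan -4.2 Fz 0.2 w 0.0235
```

Call:
drive_tool:
  plan:
    - {"offset": [0.05,0.1,0],"delta_rot": [0,0,0],"jaw": 2}
    - {"offset": [0.1,0.2,0],"delta_rot": [0,0,0],"jaw": 2}
    - {"offset": [0.15,0.25,0],"delta_rot": [0,0,0],"jaw": 2}
    - {"offset": [0.2,0.35,0],"delta_rot": [0,0,0],"jaw": 2}
    - {"offset": [0.2,0.35,0],"delta_rot": [0,0,0],"jaw": 2}
    - {"offset": [0.2,0.35,0],"delta_rot": [0,0,0],"jaw": 2}
    - {"offset": [0.2,0.35,0],"delta_rot": [0,0,0],"jaw": 2}
    - {"offset": [0.2,0.35,0],"delta_rot": [0,0,0],"jaw": 2}

```text
time: 23.78
position: [0.614, 0.1309, 0.2139]
tool_rot: [0.964, 0.268, -0.0, 0.0]
ft_force: [-3.8, -1.8, -1.0]
grip_width: 0.023
```

```bash
python3 -c "
from h import *
ck()
"
```

```text
t 23.78 [0.614  0.1309 0.2139] r 55.2 phi 315.0 Frad -3.0 Ftan -2.9 Fz -1.0 w 0.023
```

Call:
drive_tool:
  plan:
    - {"offset": [0.05,0.1,0],"delta_rot": [0,0,0],"jaw": 2}
    - {"offset": [0.1,0.15,0],"delta_rot": [0,0,0],"jaw": 2}
    - {"offset": [0.2,0.2,0],"delta_rot": [0,0,0],"jaw": 2}
    - {"offset": [0.25,0.3,0],"delta_rot": [0,0,0],"jaw": 2}
    - {"offset": [0.25,0.3,0],"delta_rot": [0,0,0],"jaw": 2}
    - {"offset": [0.25,0.3,0],"delta_rot": [0,0,0],"jaw": 2}
    - {"offset": [0.25,0.3,0],"delta_rot": [0,0,0],"jaw": 2}
    - {"offset": [0.25,0.3,0],"delta_rot": [0,0,0],"jaw": 2}

```text
time: 24.45
position: [0.6175, 0.1295, 0.2139]
tool_rot: [0.964, 0.268, -0.0, 0.0]
ft_force: [-4.6, -1.5, -0.3]
grip_width: 0.0234
```

```bash
python3 -c "
from h import *
ck()
"
```

```text
t 24.45 [0.6175 0.1295 0.2139] r 55.2 phi 319.0 Frad -3.3 Ftan -3.5 Fz -0.3 w 0.0234
```

Crank 319°, still moving freely at ~4 N. I continue.

Call:
drive_tool:
  plan:
    - {"offset": [0.05,0.1,0],"delta_rot": [0,0,0],"jaw": 2}
    - {"offset": [0.1,0.2,0],"delta_rot": [0,0,0],"jaw": 2}
    - {"offset": [0.15,0.25,0],"delta_rot": [0,0,0],"jaw": 2}
    - {"offset": [0.2,0.35,0],"delta_rot": [0,0,0],"jaw": 2}
    - {"offset": [0.2,0.35,0],"delta_rot": [0,0,0],"jaw": 2}
    - {"offset": [0.2,0.35,0],"delta_rot": [0,0,0],"jaw": 2}
    - {"offset": [0.2,0.35,0],"delta_rot": [0,0,0],"jaw": 2}
    - {"offset": [0.2,0.35,0],"delta_rot": [0,0,0],"jaw": 2}

```text
time: 25.12
position: [0.6209, 0.1277, 0.2139]
tool_rot: [0.964, 0.268, -0.0, -0.0]
ft_force: [-5.4, -1.4, -1.3]
grip_width: 0.0236
```

```bash
python3 -c "
from h import *
ck()
"
```

```text
t 25.12 [0.6209 0.1277 0.2139] r 55.2 phi 323.0 Frad -3.8 Ftan -4.0 Fz -1.3 w 0.0236
```

Call:
drive_tool:
  plan:
    - {"offset": [0.05,0.1,0],"delta_rot": [0,0,0],"jaw": 2}
    - {"offset": [0.1,0.2,0],"delta_rot": [0,0,0],"jaw": 2}
    - {"offset": [0.1,0.3,0],"delta_rot": [0,0,0],"jaw": 2}
    - {"offset": [0.15,0.35,0],"delta_rot": [0,0,0],"jaw": 2}
    - {"offset": [0.15,0.35,0],"delta_rot": [0,0,0],"jaw": 2}
    - {"offset": [0.15,0.35,0],"delta_rot": [0,0,0],"jaw": 2}
    - {"offset": [0.15,0.35,0],"delta_rot": [0,0,0],"jaw": 2}
    - {"offset": [0.15,0.35,0],"delta_rot": [0,0,0],"jaw": 2}

```text
time: 25.78
position: [0.6242, 0.1256, 0.2139]
tool_rot: [0.964, 0.268, -0.0, -0.0]
ft_force: [-4.2, -0.3, -1.3]
grip_width: 0.0235
```

```bash
python3 -c "
from h import *
ck()
"
```

```text
t 25.78 [0.6242 0.1256 0.2139] r 55.1 phi 327.0 Frad -2.5 Ftan -3.4 Fz -1.3 w 0.0235
```

Call:
drive_tool:
  plan:
    - {"offset": [0.05,0.1,0],"delta_rot": [0,0,0],"jaw": 2}
    - {"offset": [0.1,0.2,0],"delta_rot": [0,0,0],"jaw": 2}
    - {"offset": [0.1,0.3,0],"delta_rot": [0,0,0],"jaw": 2}
    - {"offset": [0.15,0.35,0],"delta_rot": [0,0,0],"jaw": 2}
    - {"offset": [0.15,0.35,0],"delta_rot": [0,0,0],"jaw": 2}
    - {"offset": [0.15,0.35,0],"delta_rot": [0,0,0],"jaw": 2}
    - {"offset": [0.15,0.35,0],"delta_rot": [0,0,0],"jaw": 2}
    - {"offset": [0.15,0.35,0],"delta_rot": [0,0,0],"jaw": 2}

```text
time: 26.45
position: [0.6274, 0.1233, 0.214]
tool_rot: [0.964, 0.268, 0.0, 0.0]
ft_force: [-4.2, 0.2, -2.5]
grip_width: 0.0235
```

```bash
python3 -c "
from h import *
ck()
"
```

```text
t 26.45 [0.6274 0.1233 0.214 ] r 55.0 phi 331.1 Frad -2.3 Ftan -3.5 Fz -2.5 w 0.0235
```

Call:
drive_tool:
  plan:
    - {"offset": [0.05,0.1,0],"delta_rot": [0,0,0],"jaw": 2}
    - {"offset": [0.05,0.2,0],"delta_rot": [0,0,0],"jaw": 2}
    - {"offset": [0.1,0.3,0],"delta_rot": [0,0,0],"jaw": 2}
    - {"offset": [0.1,0.35,0.05],"delta_rot": [0,0,0],"jaw": 2}
    - {"offset": [0.1,0.35,0.05],"delta_rot": [0,0,0],"jaw": 2}
    - {"offset": [0.1,0.35,0.05],"delta_rot": [0,0,0],"jaw": 2}
    - {"offset": [0.1,0.35,0.05],"delta_rot": [0,0,0],"jaw": 2}
    - {"offset": [0.1,0.35,0.05],"delta_rot": [0,0,0],"jaw": 2}

```text
time: 27.12
position: [0.6304, 0.1208, 0.2139]
tool_rot: [0.964, 0.267, 0.001, 0.0]
ft_force: [-2.9, 0.9, -2.1]
grip_width: 0.0233
```

```bash
python3 -c "
from h import *
ck()
"
```

```text
t 27.12 [0.6304 0.1208 0.2139] r 55.0 phi 335.2 Frad -1.2 Ftan -2.8 Fz -2.1 w 0.0233
```

Call:
drive_tool:
  plan:
    - {"offset": [0.05,0.1,0],"delta_rot": [0,0,0],"jaw": 2}
    - {"offset": [0.05,0.2,0],"delta_rot": [0,0,0],"jaw": 2}
    - {"offset": [0.1,0.3,0],"delta_rot": [0,0,0],"jaw": 2}
    - {"offset": [0.1,0.4,0],"delta_rot": [0,0,0],"jaw": 2}
    - {"offset": [0.1,0.4,0],"delta_rot": [0,0,0],"jaw": 2}
    - {"offset": [0.1,0.4,0],"delta_rot": [0,0,0],"jaw": 2}
    - {"offset": [0.1,0.4,0],"delta_rot": [0,0,0],"jaw": 2}
    - {"offset": [0.1,0.4,0],"delta_rot": [0,0,0],"jaw": 2}

```text
time: 27.78
position: [0.633, 0.1183, 0.2138]
tool_rot: [0.964, 0.267, 0.0, -0.0]
ft_force: [-4.2, 3.3, 0.4]
grip_width: 0.0234
```

```bash
python3 -c "
from h import *
ck()
"
```

```text
t 27.78 [0.633  0.1183 0.2138] r 55.0 phi 338.9 Frad -0.7 Ftan -5.3 Fz 0.4 w 0.0234
```

Call:
drive_tool:
  plan:
    - {"offset": [0,0.05,0],"delta_rot": [0,0,0],"jaw": 2}
    - {"offset": [0,0.1,0],"delta_rot": [0,0,0],"jaw": 2}
    - {"offset": [0.05,0.15,0],"delta_rot": [0,0,0],"jaw": 2}
    - {"offset": [0.05,0.2,0],"delta_rot": [0,0,0],"jaw": 2}
    - {"offset": [0.05,0.2,0],"delta_rot": [0,0,0],"jaw": 2}
    - {"offset": [0.05,0.2,0],"delta_rot": [0,0,0],"jaw": 2}
    - {"offset": [0.05,0.2,0],"delta_rot": [0,0,0],"jaw": 2}
    - {"offset": [0.05,0.2,0],"delta_rot": [0,0,0],"jaw": 2}

```text
time: 28.45
position: [0.6336, 0.1178, 0.2138]
tool_rot: [0.964, 0.267, -0.0, -0.001]
ft_force: [-5.6, 5.9, 0.2]
grip_width: 0.0235
```

```bash
python3 -c "
from h import *
ck()
"
```

```text
t 28.45 [0.6336 0.1178 0.2138] r 55.0 phi 339.8 Frad 0.1 Ftan -8.1 Fz 0.2 w 0.0235
```

Call:
drive_tool:
  plan:
    - {"offset": [0,-0.1,0],"delta_rot": [0,0,0],"jaw": 2}
    - {"offset": [0,-0.2,0],"delta_rot": [0,0,0],"jaw": 2}
    - {"offset": [-0.05,-0.3,0],"delta_rot": [0,0,0],"jaw": 2}
    - {"offset": [-0.05,-0.4,0],"delta_rot": [0,0,0],"jaw": 2}
    - {"offset": [-0.05,-0.4,0],"delta_rot": [0,0,0],"jaw": 2}
    - {"offset": [-0.05,-0.4,0],"delta_rot": [0,0,0],"jaw": 2}
    - {"offset": [-0.05,-0.4,0],"delta_rot": [0,0,0],"jaw": 2}
    - {"offset": [-0.05,-0.4,0],"delta_rot": [0,0,0],"jaw": 2}

```text
time: 29.12
position: [0.6323, 0.1192, 0.2137]
tool_rot: [0.964, 0.267, 0.0, 0.0]
ft_force: [-3.6, -1.0, 0.4]
grip_width: 0.0232
```

```bash
python3 -c "
from h import *
ck()
"
```

```text
t 29.12 [0.6323 0.1192 0.2137] r 55.1 phi 337.7 Frad -3.2 Ftan -2.0 Fz 0.4 w 0.0232
```

Call:
drive_tool:
  plan:
    - {"offset": [0,0,0],"delta_rot": [0,0,0],"jaw": 3}
    - {"offset": [0,0,0],"delta_rot": [0,0,0],"jaw": 4}
    - {"offset": [0,0,0],"delta_rot": [0,0,0],"jaw": 4.8}
    - {"offset": [0,0,-0.5],"delta_rot": [0,0,0],"jaw": 5}
    - {"offset": [0,0,-2.5],"delta_rot": [0,0,0],"jaw": 5}
    - {"offset": [0,0,-5.5],"delta_rot": [0,0,0],"jaw": 5}
    - {"offset": [0,0,-8.5],"delta_rot": [0,0,0],"jaw": 5}
    - {"offset": [0,0,-11],"delta_rot": [0,0,0],"jaw": 5}

```text
time: 29.78
position: [0.633, 0.1196, 0.3263]
tool_rot: [0.964, 0.267, 0.002, 0.0]
ft_force: [1.3, 0.1, -0.4]
grip_width: 0.0498
```

Run:
```python
from h import *
st()
im=camera("wrist");cv2.imwrite("pics/w9.png",im[:,:,::-1])
```

```text
t 29.78 pos [0.633  0.1196 0.3263] yaw 31.03 F [ 1.34  0.08 -0.4 ] M [-0.04  0.07  0.01] w 0.0498 q [ 0.01  0.46  1.25  0.    1.42 -0.53]
```

View pics/w9.png

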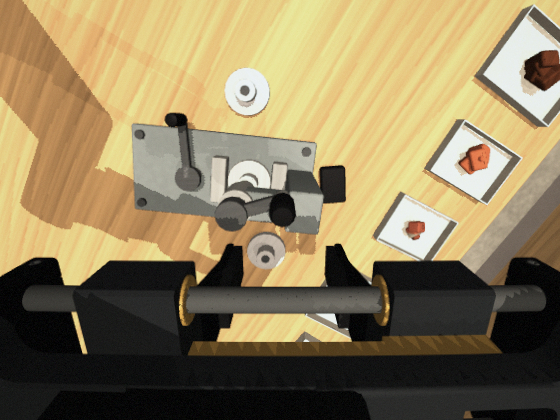

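Run:
```python
from h import *
t=cv2.imread("pics/w9.png")[100:240,120:320];cv2.imwrite("pics/w9c.png",cv2.resize(t,None,fx=4,fy=4,interpolation=cv2.INTER_CUBIC))
for u,v in [(172,119),(173,121)]: print("post",wonz((u,v),.093))
for u,v in [(280,212),(281,214)]: print("knob",wonz((u,v),.247))
```

```text
post [0.47358263 0.11530141 0.093     ]
post [0.47576194 0.11369254 0.093     ]
knob [0.63260272 0.12145129 0.247     ]
knob [0.63430449 0.12031637 0.247     ]
```

View pics/w9c.png

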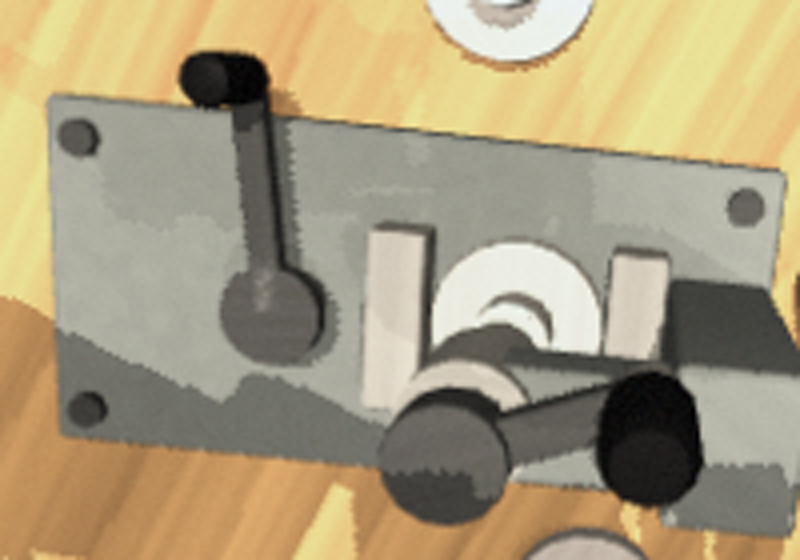

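Call:
drive_tool:
  plan:
    - {"offset": [0,0,-1],"delta_rot": [0,0,0],"jaw": 5}
    - {"offset": [0,-1,-1],"delta_rot": [0,0,0],"jaw": 5}
    - {"offset": [0,-3,-1],"delta_rot": [0,0,0],"jaw": 5}
    - {"offset": [0,-5,-1],"delta_rot": [0,0,0],"jaw": 5}
    - {"offset": [0,-6,-1],"delta_rot": [0,0,0],"jaw": 5}
    - {"offset": [0,-6,-1],"delta_rot": [0,0,0],"jaw": 5}
    - {"offset": [0,-6,-1],"delta_rot": [0,0,0],"jaw": 5}
    - {"offset": [0,-6,-1],"delta_rot": [0,0,0],"jaw": 5}

```text
time: 30.5
position: [0.6013, 0.1706, 0.3331]
tool_rot: [0.964, 0.267, -0.0, 0.0]
ft_force: [-0.4, 0.2, 0.4]
grip_width: 0.0501
```

Run:
```python
from h import *
st()
import pickle
o=get_obs();pickle.dump(o,open("o10.pkl","wb"))
im=camera("wrist");cv2.imwrite("pics/w10.png",im[:,:,::-1])
im=im[100:300,100:340]
cv2.imwrite("pics/w10c.png",cv2.resize(im[:,:,::-1],None,fx=3,fy=3,interpolation=cv2.INTER_CUBIC))
im=camera("scene");cv2.imwrite("pics/s10.png",im[:,:,::-1])
```

```text
t 30.5 pos [0.6013 0.1706 0.3331] yaw 31.03 F [-0.41  0.18  0.38] M [-0.05  0.02  0.02] w 0.0501 q [ 0.1   0.43  1.29 -0.    1.42 -0.44]
```

View pics/w10c.png

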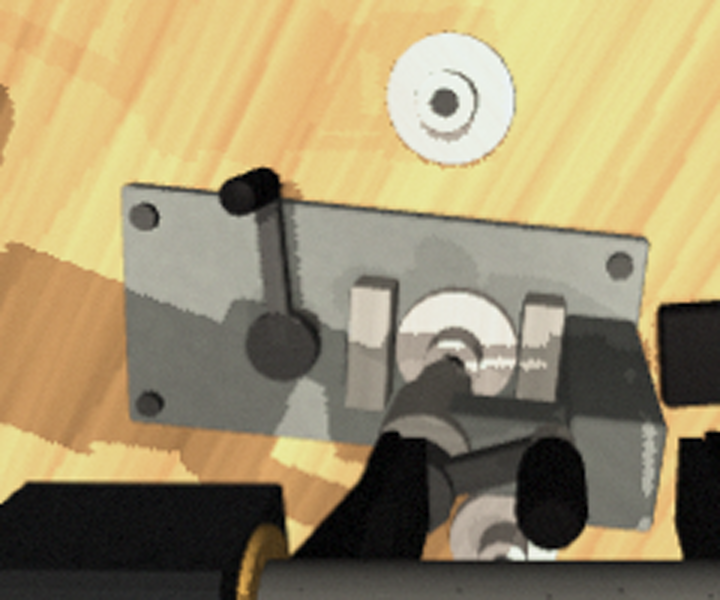

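View pics/s10.png

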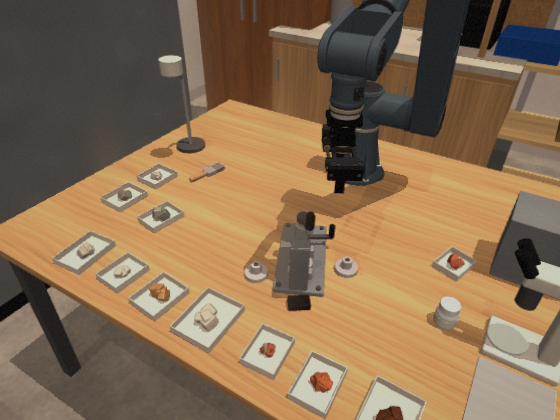

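Run:
```python
from h import *
import pickle
o=pickle.load(open("o10.pkl","rb"))
f=lambda u,v,z:wonz((100+(u+.5)/3-.5,100+(v+.5)/3-.5),z,o)[:2]
ang=lambda a:np.degrees(np.arctan2(a[1],a[0]))
fl,fr,bl=f(125,185,.016),f(132,417,.016),f(649,240,.016)
print(fl,fr,bl,"yaw",ang(bl-fl),ang(fl-fr)-90,np.linalg.norm(bl-fl),np.linalg.norm(fl-fr))
a,b=f(279,305,.054),f(267,218,.054);print("lever dir",ang(b-a))
yaw=(ang(bl-fl)+ang(fl-fr)-90)/2
post=f(238,196,.093);ax=np.array([np.cos(np.radians(yaw)),np.sin(np.radians(yaw))]);org=(fl+fr)/2+.19*ax;piv=org-.09*ax
print("org",org,"piv",piv,"post",post,np.linalg.norm(post-piv),ang(post-piv),"lever",np.radians(180+yaw-ang(post-piv)),np.radians(180+yaw-ang(b-a)))
k=f(551,522,.247);print("knob",k,np.linalg.norm(k-org),"tap deg",(yaw-ang(k-org))%360)
```

```text
[0.39573631 0.06510486] [ 0.45264738 -0.05878196] [0.65463425 0.18551556] yaw 24.942640916231603 24.673080662274444 0.2855291267547198 0.1363334665093719
lever dir 123.57628596488975
org [0.59665863 0.08288101] piv [0.51496384 0.04511911] post [0.46847943 0.11545092] 0.0843051776480647 123.46191180485827 lever 1.4197546429370258 1.4177584372652736
knob [0.63098461 0.12131142] 0.05152833540688331 tap deg 336.5790361789194
```

Run:
```python
from h import *
st();print(hand_in())
```

```text
t 30.6 pos [0.6015 0.1702 0.3332] yaw 30.98 F [-0.59 -1.13 -0.51] M [-0.07  0.02  0.01] w 0.0497 q [ 0.1   0.43  1.29 -0.    1.42 -0.44]
the job is handed in; nothing more can be done
None
```

The job is done and handed in at 30.6 s of the 70 s. The lever is home, the tap is resting at the bottom of its hole, and the gripper is clear of everything.

- **Lever:** I swung it clockwise to its stop. A further 4 mm of commanded push, about 12.6 N at the post, moved it no more. The arm's position put it at 1.44 rad. The last wrist picture gave 1.42 rad. The nominal is 1.45, so both read slightly low. I put that down to measurement error, because the stop itself was firm.
- **Tap sequence:** All angles are tap angles worked out from the arm's position, taking the elastic twist off:

| Step | Tap travel | Tap angle reached |
|---|---|---|
| Forward | about 180° | 180° |
| Back | about 89° | 91.5° |
| Forward | about 183° | 275° |
| Back | about 90° | 185° |
| Forward in steps of about 4° | until it bottomed | about 337° (2.74 rad into the third half turn) |

- **Bottom:** The last push turned the crank only 0.9° while the force rose from 5.3 to 8.1 N. That is pure elastic twist, so the tap had bottomed. The highest force I read at the knob during the final approach was about 8 N, against 18 N to snap.
- **Letting go:** I eased the load to 2 N before opening the jaws. The last picture put the crank at 336.6°. It also put the knob about 51.5 mm from the axis instead of 55 mm, which is within picture accuracy.
- **Other things:** Everything near the fixture looks where it was, judged by eye in the last wrist and scene pictures.

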